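# Kit the brackets and clip up the order cards

### The job

Make up the hardware kit at the dispatch desk: first lay every green steel bracket flat, web up, in a compartment of the blue kit tray, one to a compartment and lengthwise in it. When all brackets are in, slide each order card flat under the sprung clip of its own colour on the order board, straight and centred, pushing the clip up with the card's edge, until the card is fully home against the stop. Leave the other things on the desk where they are.

Things in the scene. Friction and masses are not known exactly. Their poses are not given: they have to be found in the camera images.
- bracket_1: Loose green-painted steel shelf bracket lying on the desk, up to four of them, all alike (0.14 kg): a flat foot plate 100 mm (its x) x 40 mm (its y) x 5 mm thick, with an upright web on top, 60 mm (x) x 10 mm (y), centred, from 5 to 27 mm above the underside; grip the web across its 10 mm. Origin: centre of the underside; z up. Either end is alike. None if absent.
- bracket_2: Loose green-painted steel shelf bracket lying on the desk, up to four of them, all alike (0.14 kg): a flat foot plate 100 mm (its x) x 40 mm (its y) x 5 mm thick, with an upright web on top, 60 mm (x) x 10 mm (y), centred, from 5 to 27 mm above the underside; grip the web across its 10 mm. Origin: centre of the underside; z up. Either end is alike. None if absent.
- bracket_3: Loose green-painted steel shelf bracket lying on the desk, up to four of them, all alike (0.14 kg): a flat foot plate 100 mm (its x) x 40 mm (its y) x 5 mm thick, with an upright web on top, 60 mm (x) x 10 mm (y), centred, from 5 to 27 mm above the underside; grip the web across its 10 mm. Origin: centre of the underside; z up. Either end is alike. None if absent.
- bracket_4: Loose green-painted steel shelf bracket lying on the desk, up to four of them, all alike (0.14 kg): a flat foot plate 100 mm (its x) x 40 mm (its y) x 5 mm thick, with an upright web on top, 60 mm (x) x 10 mm (y), centred, from 5 to 27 mm above the underside; grip the web across its 10 mm. Origin: centre of the underside; z up. Either end is alike. None if absent.
- card_red: Loose stiff order card, red plastic with a white label on top, 110 mm (its x) x 50 mm (its y) x 6 mm thick, 0.05 kg, lying label up on the desk. Origin: centre of the underside; z up. Either end may go in first. It can be gripped across its 50 mm width. None if absent.
- stop_red (a point): On the fixed red clip unit: foot of the stop that the card's leading edge must meet, mid-width, level with the plate top on which the card slides (10 mm above the desk). Site x is the way the card slides in (roughly away from the robot), y left, z up. A card fully home has its origin at x = -55 mm, y = 0, z = 0 here. The stop is 60 mm wide, 7 mm high; nothing guides the card sideways.
- unit_red: Clip unit (fixed), red mark and clip, axes as its stop point; origin 45 mm before the stop, 4 mm above the desk. Flat plate 76 mm wide (y), from 105 mm before the stop to beyond it. Clip 56 mm wide over it: lip from 68 mm before the stop, 13 mm above the plate, sloping down at 20 degrees to a rod 33 mm before the stop, resting 1 mm above the plate. All under 35 mm above the desk.
- card_yellow: Loose stiff order card, yellow plastic with a white label on top, 110 mm (its x) x 50 mm (its y) x 6 mm thick, 0.05 kg, lying label up on the desk. Origin: centre of the underside; z up. Either end may go in first. It can be gripped across its 50 mm width. None if absent.
- stop_yellow (a point): On the fixed yellow clip unit: foot of the stop that the card's leading edge must meet, mid-width, level with the plate top on which the card slides (10 mm above the desk). Site x is the way the card slides in (roughly away from the robot), y left, z up. A card fully home has its origin at x = -55 mm, y = 0, z = 0 here. The stop is 60 mm wide, 7 mm high; nothing guides the card sideways.
- unit_yellow: Clip unit (fixed), yellow mark and clip, axes as its stop point; origin 45 mm before the stop, 4 mm above the desk. Flat plate 76 mm wide (y), from 105 mm before the stop to beyond it. Clip 56 mm wide over it: lip from 68 mm before the stop, 13 mm above the plate, sloping down at 20 degrees to a rod 33 mm before the stop, resting 1 mm above the plate. All under 35 mm above the desk.
- card_blue: Loose stiff order card, blue plastic with a white label on top, 110 mm (its x) x 50 mm (its y) x 6 mm thick, 0.05 kg, lying label up on the desk. Origin: centre of the underside; z up. Either end may go in first. It can be gripped across its 50 mm width. None if absent.
- stop_blue (a point): On the fixed blue clip unit: foot of the stop that the card's leading edge must meet, mid-width, level with the plate top on which the card slides (10 mm above the desk). Site x is the way the card slides in (roughly away from the robot), y left, z up. A card fully home has its origin at x = -55 mm, y = 0, z = 0 here. The stop is 60 mm wide, 7 mm high; nothing guides the card sideways.
- unit_blue: Clip unit (fixed), blue mark and clip, axes as its stop point; origin 45 mm before the stop, 4 mm above the desk. Flat plate 76 mm wide (y), from 105 mm before the stop to beyond it. Clip 56 mm wide over it: lip from 68 mm before the stop, 13 mm above the plate, sloping down at 20 degrees to a rod 33 mm before the stop, resting 1 mm above the plate. All under 35 mm above the desk.
- board: Order board: grey panel lying on the desk (fixed), 150 (x) x 300 mm, 4 mm thick, carrying the three clip units side by side, 92 mm apart along its y, in any order of colour. Origin: centre of the underside. Each clip is hinged 7 mm beyond its stop, 8.5 mm above the plate, and a light spring holds it shut; a card's edge pushed along the plate against the lip lifts it, with about 3 to 8 N.
- bay_1 (a point): Compartment of the blue kit tray (fixed; 124 x 244 mm outside): centre of its floor, 4 mm above the desk, z up. Inside 116 x 56 mm, walls 4 mm thick and 10 mm high above the floor (14 mm above the desk), the floor grey. Its long direction is the point's x; bays 1 and 4 are the two end compartments.
- bay_4 (a point): Compartment of the blue kit tray (fixed; 124 x 244 mm outside): centre of its floor, 4 mm above the desk, z up. Inside 116 x 56 mm, walls 4 mm thick and 10 mm high above the floor (14 mm above the desk), the floor grey. Its long direction is the point's x; bays 1 and 4 are the two end compartments.
- bay_2 (a point): Compartment of the blue kit tray (fixed; 124 x 244 mm outside): centre of its floor, 4 mm above the desk, z up. Inside 116 x 56 mm, walls 4 mm thick and 10 mm high above the floor (14 mm above the desk), the floor grey. Its long direction is the point's y; bays 2 and 3 lie side by side, crosswise to bays 1 and 4 and between them.
- bay_3 (a point): Compartment of the blue kit tray (fixed; 124 x 244 mm outside): centre of its floor, 4 mm above the desk, z up. Inside 116 x 56 mm, walls 4 mm thick and 10 mm high above the floor (14 mm above the desk), the floor grey. Its long direction is the point's y; bays 2 and 3 lie side by side, crosswise to bays 1 and 4 and between them.
- tape: Bystander, loose: orange roll of packing tape lying flat, 90 mm across, 24 mm high. Origin: centre of the underside.
- stapler: Bystander, loose: black and red stapler, 110 mm long, 40 mm high. Origin: centre of the underside.
- calculator: Bystander, loose: grey desk calculator lying flat, 75 x 130 mm, 15 mm high. Origin: centre of the underside.
- mug: Bystander, loose: white mug, 76 mm across, 90 mm high. Origin: centre of the underside.
- flask: Bystander, loose: steel flask, 68 mm across, 200 mm high. Origin: centre of the underside.
- pen_pot: Bystander, loose: black pot, 72 mm across, 90 mm high. Origin: centre of the underside.
Not all that is in view belongs to the job. Of the things like the card_blue, leave any that is orange; of the rest the smaller one is meant. What is shaped like the unit_yellow but turquoise is not meant.

How it is judged:
On the way, in this order (a step that is already met when the one before it is completed fails the run):
1. every bracket lies flat and lengthwise in a tray compartment of its own (((x of bracket_1 in the frame of bay_1 between -0.012 and 0.012 m and y of bracket_1 in the frame of bay_1 between -0.012 and 0.012 m and z of bracket_1 in the frame of bay_1 between -0.003 and 0.003 m and angle between the x axis of bracket_1 and the x axis of bay_1, either way round below 0.3 rad) or (y of bracket_1 in the frame of bay_2 between -0.012 and 0.012 m and x of bracket_1 in the frame of bay_2 between -0.012 and 0.012 m and z of bracket_1 in the frame of bay_2 between -0.003 and 0.003 m and angle between the x axis of bracket_1 and the y axis of bay_2, either way round below 0.3 rad) or (y of bracket_1 in the frame of bay_3 between -0.012 and 0.012 m and x of bracket_1 in the frame of bay_3 between -0.012 and 0.012 m and z of bracket_1 in the frame of bay_3 between -0.003 and 0.003 m and angle between the x axis of bracket_1 and the y axis of bay_3, either way round below 0.3 rad) or (x of bracket_1 in the frame of bay_4 between -0.012 and 0.012 m and y of bracket_1 in the frame of bay_4 between -0.012 and 0.012 m and z of bracket_1 in the frame of bay_4 between -0.003 and 0.003 m and angle between the x axis of bracket_1 and the x axis of bay_4, either way round below 0.3 rad)) and angle between each of bracket_1, bracket_2, bracket_3, bracket_4's own z axis and vertical below 0.1 rad and ((x of bracket_2 in the frame of bay_1 between -0.012 and 0.012 m and y of bracket_2 in the frame of bay_1 between -0.012 and 0.012 m and z of bracket_2 in the frame of bay_1 between -0.003 and 0.003 m and angle between the x axis of bracket_2 and the x axis of bay_1, either way round below 0.3 rad) or (y of bracket_2 in the frame of bay_2 between -0.012 and 0.012 m and x of bracket_2 in the frame of bay_2 between -0.012 and 0.012 m and z of bracket_2 in the frame of bay_2 between -0.003 and 0.003 m and angle between the x axis of bracket_2 and the y axis of bay_2, either way round below 0.3 rad) or (y of bracket_2 in the frame of bay_3 between -0.012 and 0.012 m and x of bracket_2 in the frame of bay_3 between -0.012 and 0.012 m and z of bracket_2 in the frame of bay_3 between -0.003 and 0.003 m and angle between the x axis of bracket_2 and the y axis of bay_3, either way round below 0.3 rad) or (x of bracket_2 in the frame of bay_4 between -0.012 and 0.012 m and y of bracket_2 in the frame of bay_4 between -0.012 and 0.012 m and z of bracket_2 in the frame of bay_4 between -0.003 and 0.003 m and angle between the x axis of bracket_2 and the x axis of bay_4, either way round below 0.3 rad)) and ((x of bracket_3 in the frame of bay_1 between -0.012 and 0.012 m and y of bracket_3 in the frame of bay_1 between -0.012 and 0.012 m and z of bracket_3 in the frame of bay_1 between -0.003 and 0.003 m and angle between the x axis of bracket_3 and the x axis of bay_1, either way round below 0.3 rad) or (y of bracket_3 in the frame of bay_2 between -0.012 and 0.012 m and x of bracket_3 in the frame of bay_2 between -0.012 and 0.012 m and z of bracket_3 in the frame of bay_2 between -0.003 and 0.003 m and angle between the x axis of bracket_3 and the y axis of bay_2, either way round below 0.3 rad) or (y of bracket_3 in the frame of bay_3 between -0.012 and 0.012 m and x of bracket_3 in the frame of bay_3 between -0.012 and 0.012 m and z of bracket_3 in the frame of bay_3 between -0.003 and 0.003 m and angle between the x axis of bracket_3 and the y axis of bay_3, either way round below 0.3 rad) or (x of bracket_3 in the frame of bay_4 between -0.012 and 0.012 m and y of bracket_3 in the frame of bay_4 between -0.012 and 0.012 m and z of bracket_3 in the frame of bay_4 between -0.003 and 0.003 m and angle between the x axis of bracket_3 and the x axis of bay_4, either way round below 0.3 rad)) and ((x of bracket_4 in the frame of bay_1 between -0.012 and 0.012 m and y of bracket_4 in the frame of bay_1 between -0.012 and 0.012 m and z of bracket_4 in the frame of bay_1 between -0.003 and 0.003 m and angle between the x axis of bracket_4 and the x axis of bay_1, either way round below 0.3 rad) or (y of bracket_4 in the frame of bay_2 between -0.012 and 0.012 m and x of bracket_4 in the frame of bay_2 between -0.012 and 0.012 m and z of bracket_4 in the frame of bay_2 between -0.003 and 0.003 m and angle between the x axis of bracket_4 and the y axis of bay_2, either way round below 0.3 rad) or (y of bracket_4 in the frame of bay_3 between -0.012 and 0.012 m and x of bracket_4 in the frame of bay_3 between -0.012 and 0.012 m and z of bracket_4 in the frame of bay_3 between -0.003 and 0.003 m and angle between the x axis of bracket_4 and the y axis of bay_3, either way round below 0.3 rad) or (x of bracket_4 in the frame of bay_4 between -0.012 and 0.012 m and y of bracket_4 in the frame of bay_4 between -0.012 and 0.012 m and z of bracket_4 in the frame of bay_4 between -0.003 and 0.003 m and angle between the x axis of bracket_4 and the x axis of bay_4, either way round below 0.3 rad))), for 0.2 s.
2. every card lies under the clip of its colour, home against the stop (x of card_red in the frame of stop_red between -0.063 and -0.05 m and y of card_red in the frame of stop_red between -0.01 and 0.01 m and z of card_red in the frame of stop_red between -0.003 and 0.003 m and angle between the x axis of card_red and the x axis of stop_red, either way round below 0.14 rad and angle between each of card_red, card_yellow, card_blue's own z axis and vertical below 0.1 rad and x of card_yellow in the frame of stop_yellow between -0.063 and -0.05 m and y of card_yellow in the frame of stop_yellow between -0.01 and 0.01 m and z of card_yellow in the frame of stop_yellow between -0.003 and 0.003 m and angle between the x axis of card_yellow and the x axis of stop_yellow, either way round below 0.14 rad and x of card_blue in the frame of stop_blue between -0.063 and -0.05 m and y of card_blue in the frame of stop_blue between -0.01 and 0.01 m and z of card_blue in the frame of stop_blue between -0.003 and 0.003 m and angle between the x axis of card_blue and the x axis of stop_blue, either way round below 0.14 rad), for 0.2 s.
At the end, for the whole second after the job is handed in: Brackets: flat, web up, on the floor of a compartment (within 3 mm), centre within 12 mm of its centre each way, lengthwise within 0.3 rad. Cards: flat on the plate of the unit of their colour, under its clip, edge within 8 mm of the stop, 10 mm of the middle, straight within 0.14 rad. All at rest (all of step 1 and all of step 2 and linear speed of each of bracket_1, bracket_2, bracket_3, bracket_4, card_red, card_yellow, card_blue below 0.02 m/s); the robot touches nothing.
It fails at once if one of the other things on the desk is moved more than 4 cm (distance of any of tape, stapler, calculator, mug, flask, pen_pot from where it was at the start of the episode above 0.04 m).
Of bracket_1, bracket_2, bracket_3, bracket_4 only 3 to 4 are there at a start; the rules pass over those that are not, and their reading is None.
Of card_red, card_yellow, card_blue only 2 to 3 are there at a start; the rules pass over those that are not, and their reading is None.
At some moment in a run one of bracket_1, bracket_2, bracket_3, bracket_4, card_red, card_yellow, card_blue may be knocked a few centimetres aside while the robot is not near it.
Once in a run the grip may slacken for a moment while it holds something.
It also fails if it takes over 210 s, if anything falls off the work surface, if the arm or the gripper's body presses on something with over 40 N, if the wrist force passes 120 N, or if a joint passes its speed limit or range.

### The arm

A 6-joint arm with a two-finger parallel gripper is mounted at the origin on the work surface. World frame = base frame: x ahead of the robot, y to its left, z up, the work surface at z = 0. Lengths are in m, angles in rad, forces in N, time in s.
With the tool pointing down it reaches from about 0.35 to 0.85 m from the base axis. Payload 8.1 kg.
Tool frame: the origin (TCP) lies at the very end of the fingers, on their centre line; the grasp point (between the pads) lies 19 mm behind it (robot.tcp_to_grasp is the distance from the TCP to the grasp point, in m); x points along the fingers, z is the direction in which the jaws open and shut, and the axes are right-handed (so a half turn about x gives the same grasp; the last joint's range is limited). The gripper opens to 93 mm and grips with 3 to 60 N. Pads are 15 mm wide; open, the fingers measure 128 mm over their backs; the gripper's body (75 mm by 188 mm) begins 65 mm behind the grasp point.
Start: joints at [-1.307, 0.13, 1.488, -0, 1.523, -0.085], TCP at [0.205, -0.564, 0.219] pointing down, gripper open.
Joint ranges: [-2.96, 2.96], [-0.89, 2.26], [0.02, 2.5], [-1.34, 4.48], [0, 2.73], [-2.66, 2.66]. Speed limits (rad/s): [2.39, 2.39, 2.79, 3.14, 3.14, 3.14].

### API

Orientations are given as a rotation vector (axis times angle).
In Python, from cell import robot gives the robot as it stands.
- The arm moves only by the shell command python3 -m handwheel 'ROWS' [FORCE]. ROWS is JSON, a list of rows, each a list of 7 numbers: the turn, a rotation vector about the tool's x, y, z in rad, then the shift along the tool's x, y, z in m, then the finger opening in m, from 0 to 0.093. A call has 1 to 10 rows; each row shifts and turns the pose as measured when the row begins, along the tool's axes as they then stand; what a row does not reach is not made up. A row lasts 1/12 s, in which the tool goes at most 41.7 mm and 7.16 degrees, less where a joint would pass 70% of its speed; a pose out of reach is approached as far as the arm can. A call is refused whole if a number of a shift passes 0.0417 or a number of a turn 0.125, either way. A call with a gripper value outside its range is refused whole. The fingers move at their own pace and stop on an object; FORCE is the grip in N (left out, the last holds). Time passes only in rows, so rows that do not move let the fingers close. It gives the time, the measured TCP pose, the force and the opening at its end, in the units of the state.
- robot.get_obs(): the state, without advancing time (a new reading comes with each control period).
- robot.capture(name): name is "side" or "top"; returns the picture (400x640x3 uint8, red, green, blue); there is no depth.
- robot.camera_params(name): a dict with "fovy" (degrees; the focal length in pixels is half the picture's height over the tangent of half this angle, whatever the lens; pixels are square), "cx", "cy" (the principal point, pixels), "pose" (4x4, takes a point from camera to world coordinates). Camera axes: x right, y up, looking along -z (the intrinsics and any distortion apply to the point x, -y, -z); pixel columns grow to the right and rows downward; lengths in m; the calibration is good to about 2 mm. A picture is of the moment at which its call begins. camera_params takes no time and is no camera call.
- robot.job_done(): hands the job in, once; it reports no verdict.
The state is a dict: "time_s": time; "q": joint angles; "qvel": joint speeds; "effort": joint torques, N m; "position": TCP position; "eef_rot": TCP orientation; "wrist_force": force on the tool from outside, world axes, zero at the start; "torque": the same for the moment, N m; "opening": opening from 0.0 (shut) to 1.0 (fully open).
Only numpy, scipy, OpenCV 4.12 (cv2) and the standard library are available. Lean on these libraries where they do the work, as an engineer would, in place of code of your own. Each camera call takes 0.05 s, during which the arm holds its last target.

## Working session

There is one attempt and no reset: what is moved stays moved. The work goes in short steps, Python scripts to look and compute and a shell command to move; the robot and the scene stay as the last step left them, time stands still between calls to the robot, and variables do not carry over. Pictures are saved under pics/ and viewed, and the job is handed in when it is done.

```bash
ls; mkdir -p pics; cat > h.py <<'E'
import numpy as np,cv2
from cell import robot
def snap(n,f):
    im=robot.capture(n); cv2.imwrite(f,im[:,:,::-1]); return im
E
python3 - <<'E'
from h import *
for n in("top","side"):
    im=snap(n,f"pics/{n}0.png"); print(n,im.shape,robot.camera_params(n))
print(robot.get_obs())
E
```

```text
pics
top (400, 640, 3) {'fovy': 42.15908966004549, 'cx': 318.03361972245153, 'cy': 200.81905769646482, 'pose': array([[-1.09400797e-03,  9.98637708e-01, -5.21682928e-02,
         4.17366889e-01],
       [-9.99965741e-01, -1.52051747e-03, -8.13665868e-03,
        -4.62362417e-02],
       [-8.20489698e-03,  5.21576040e-02,  9.98605159e-01,
         1.88445157e+00],
       [ 0.00000000e+00,  0.00000000e+00,  0.00000000e+00,
         1.00000000e+00]])}
side (400, 640, 3) {'fovy': 44.47943263123986, 'cx': 327.4232228097003, 'cy': 203.56680433884134, 'pose': array([[-0.877114  ,  0.26178545, -0.40266537, -0.14132055],
       [-0.48017509, -0.46026989,  0.74671515,  1.16293532],
       [ 0.01014442,  0.84830419,  0.52941202,  0.9130487 ],
       [ 0.        ,  0.        ,  0.        ,  1.        ]])}
{'time_s': 0.1, 'q': array([-1.30741883e+00,  1.31074454e-01,  1.48916013e+00,  6.84631666e-06,
        1.52299665e+00, -8.54162009e-02]), 'qvel': array([ 0.00114677, -0.00105834, -0.00094846, -0.00071574,  0.00054564,
       -0.00014426]), 'effort': array([ 1.28643856e-03, -5.61343288e+01, -4.93094516e+01,  7.70542910e-02,
        2.91191682e-02, -2.60743712e-05]), 'position': array([ 0.20494045, -0.56337486,  0.21770466]), 'eef_rot': array([ 0.94958568,  1.35554443, -0.94783878]), 'wrist_force': array([-0.35971617,  0.01681548,  0.12056299]), 'torque': array([-0.03008152,  0.00930831, -0.02340383]), 'opening': 0.999888065453875}
```

View pics/top0.png

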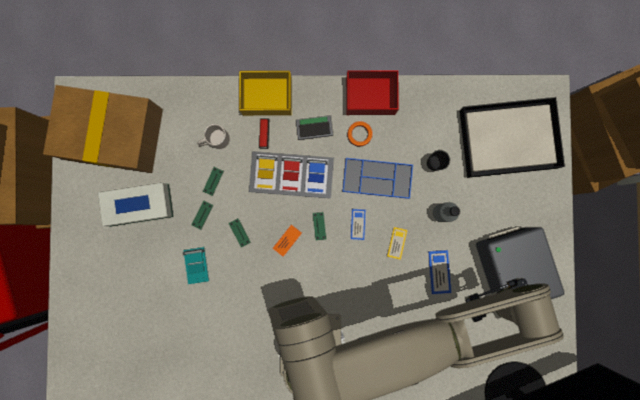

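View pics/side0.png

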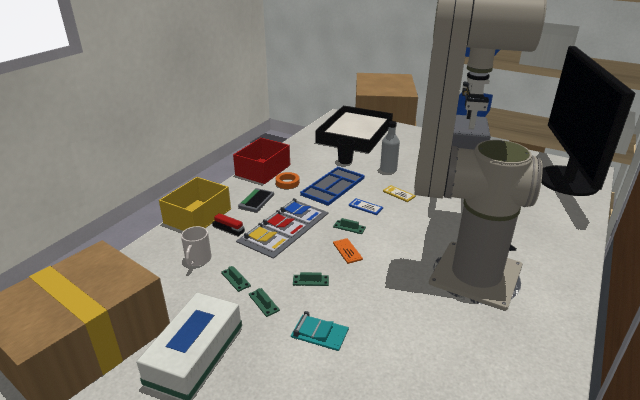

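```bash
cat >> h.py <<'E'
def ray(n,uv):
    p=robot.camera_params(n); T=p["pose"]; f=200/np.tan(np.radians(p["fovy"]/2))
    d=T[:3,:3]@np.array([(uv[0]-p["cx"])/f,-(uv[1]-p["cy"])/f,-1.]); return T[:3,3],d
def pt(n,uv,z):
    o,d=ray(n,uv); return (o+d*(z-o[2])/d[2])[:2]
def proj(n,X):
    p=robot.camera_params(n); T=p["pose"]; f=200/np.tan(np.radians(p["fovy"]/2))
    c=T[:3,:3].T@(np.asarray(X,float)-T[:3,3]); return np.array([p["cx"]-f*c[0]/c[2],p["cy"]+f*c[1]/c[2]])
def hsv(im): return cv2.cvtColor(im,cv2.COLOR_RGB2HSV)
def blobs(n,m,z,amin=25,show=True):
    out=[]
    cs,_=cv2.findContours(m.astype(np.uint8),cv2.RETR_EXTERNAL,cv2.CHAIN_APPROX_NONE)
    for c in cs:
        mk=np.zeros(m.shape,np.uint8); cv2.drawContours(mk,[c],-1,1,-1)
        v,u=np.nonzero(mk)
        if len(u)<amin: continue
        W=np.array([pt(n,(a,b),z) for a,b in zip(u,v)])
        ce=W.mean(0); C=np.cov((W-ce).T); w,V=np.linalg.eigh(C)
        L,S=np.sqrt(12*w[1]),np.sqrt(12*w[0]); an=np.arctan2(V[1,1],V[0,1])%np.pi
        out.append((ce,np.degrees(an),L,S,(u.mean(),v.mean())))
        if show: print(n,"px(%.1f,%.1f) n%d"%(u.mean(),v.mean(),len(u)),"xy",ce.round(4),"ang %.1f L%.0f S%.0f"%(np.degrees(an),L*1e3,S*1e3))
    return out
E
python3 - <<'E'
from h import *
for n in("top","side"):
    im=cv2.cvtColor(cv2.imread(f"pics/{n}0.png"),cv2.COLOR_BGR2RGB);H=hsv(im)
    h,s,v=[H[...,i].astype(int) for i in range(3)]
    print("green");blobs(n,(h>55)&(h<85)&(s>90)&(v<140),.005)
    print("blue");blobs(n,(h>100)&(h<125)&(s>110),.006)
    print("yel");blobs(n,(h>18)&(h<32)&(s>120),.006)
    print("red");blobs(n,((h<6)|(h>174))&(s>130),.006)
    print("or");blobs(n,(h>6)&(h<16)&(s>150),.006)
im=cv2.imread("pics/top0.png")
cv2.imwrite("pics/c1.png",cv2.resize(im[100:290,170:300+180],None,fx=2.5,fy=2.5,interpolation=cv2.INTER_CUBIC))
im=cv2.imread("pics/side0.png")
cv2.imwrite("pics/c2.png",cv2.resize(im[150:350,200:430],None,fx=3,fy=3,interpolation=cv2.INTER_CUBIC))
E
```

```text
green
top px(239.2,232.4) n208 xy [0.4014 0.2547] ang 28.4 L82 S33
top px(319.0,225.8) n210 xy [ 0.4251 -0.0342] ang 5.6 L83 S33
top px(201.6,214.8) n211 xy [0.4652 0.3917] ang 154.0 L84 S33
top px(212.6,181.0) n208 xy [0.5885 0.3528] ang 156.5 L82 S33
top px(313.2,120.4) n114 xy [ 0.8102 -0.0134] ang 96.9 L98 S16
blue
top px(439.3,271.8) n816 xy [ 0.2594 -0.4664] ang 4.1 L151 S69
top px(358.0,214.5) n28 xy [ 0.4657 -0.1755] ang 90.0 L26 S14
top px(355.2,224.2) n66 xy [ 0.4308 -0.165 ] ang 1.0 L151 S55
top px(131.6,204.1) n441 xy [0.5048 0.6469] ang 98.7 L121 S48
top px(315.0,190.0) n37 xy [ 0.5548 -0.02  ] ang 85.5 L51 S9
top px(315.8,177.8) n118 xy [ 0.5994 -0.0227] ang 85.6 L54 S29
top px(316.6,167.4) n138 xy [ 0.6374 -0.0257] ang 87.4 L54 S34Traceback (most recent call last):
  File "<stdin>", line 6, in <module>
  File "h.py", line 21, in blobs
    W=np.array([pt(n,(a,b),z) for a,b in zip(u,v)])
                ~~^^^^^^^^^^^
  File "h.py", line 9, in pt
    o,d=ray(n,uv); return (o+d*(z-o[2])/d[2])[:2]
        ~~~^^^^^^
  File "h.py", line 6, in ray
    p=robot.camera_params(n); T=p["pose"]; f=200/np.tan(np.radians(p["fovy"]/2))
ValueError: time passes only in moves, steps and waits
```

```bash
sed -i 's/robot.camera_params(n)/cam(n)/' h.py; cat >> h.py <<'E'
_c={}
def cam(n):
    if n not in _c: _c[n]=robot.camera_params(n)
    return _c[n]
E
python3 - <<'E'
from h import *
im=cv2.imread("pics/top0.png")
cv2.imwrite("pics/c1.png",cv2.resize(im[100:290,170:480],None,fx=2.5,fy=2.5,interpolation=cv2.INTER_CUBIC))
im=cv2.imread("pics/side0.png")
cv2.imwrite("pics/c2.png",cv2.resize(im[150:350,200:430],None,fx=3,fy=3,interpolation=cv2.INTER_CUBIC))
E
```

```text
(no output)
```

View pics/c1.png

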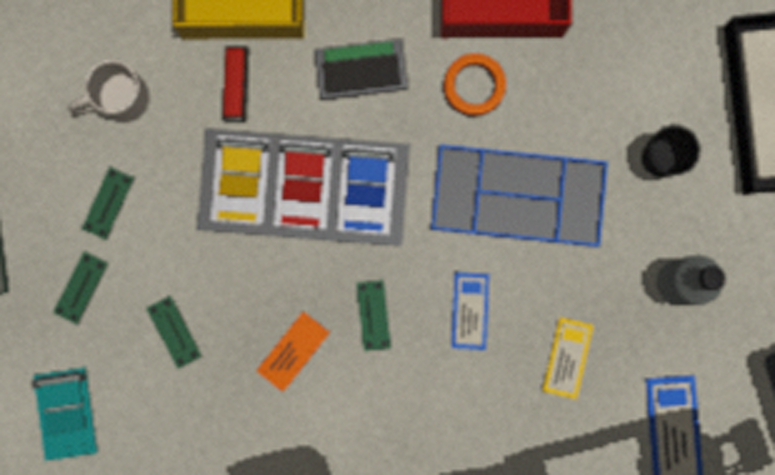

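View pics/c2.png

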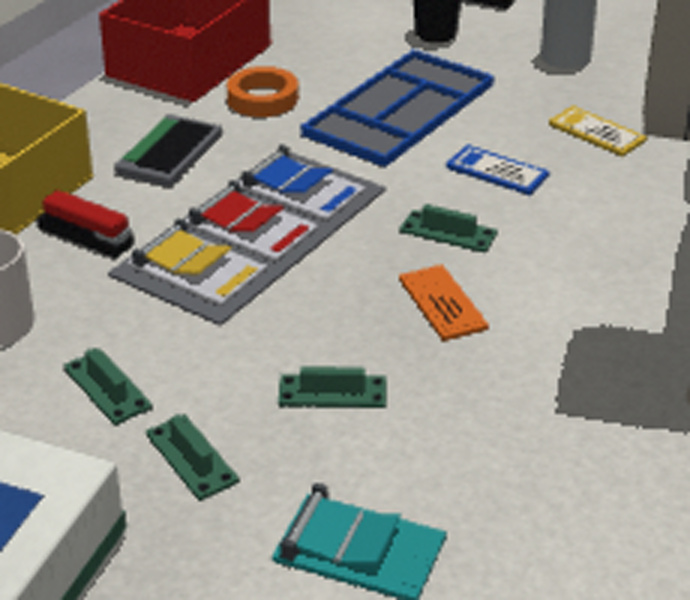

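```bash
cat >> h.py <<'E'
def load(f): return cv2.cvtColor(cv2.imread(f),cv2.COLOR_BGR2RGB)
def chan(im):
    H=hsv(im); return [H[...,i].astype(int) for i in range(3)]
def box(m,x0,x1,y0,y1):
    o=np.zeros_like(m); o[y0:y1,x0:x1]=m[y0:y1,x0:x1]; return o
E
python3 - <<'E'
from h import *
for n in("top","side"):
    im=load(f"pics/{n}0.png");h,s,v=chan(im)
    print("green");blobs(n,(h>50)&(h<90)&(s>55)&(v<150),.005,100)
    b=(h>98)&(h<128)&(s>60)
    print("blue")
    bx={"top":(335,420,150,205),"side":(295,370,160,210)}[n]
    blobs(n,box(b,*bx),.014,100)
    bx={"top":(345,372,205,245),"side":(345,390,195,220)}[n]
    blobs(n,box(b,*bx),.006,30)
    print("yel")
    bx={"top":(380,415,222,265),"side":(375,425,180,205)}[n]
    blobs(n,box((h>15)&(h<35)&(s>60),*bx),.006,30)
    # desk colour / board colour
print(chan(load("pics/top0.png"))[1][165:200:3,340:345])
im=load("pics/top0.png"); print(im[185,244:262].tolist()); print(im[185,333:346].tolist())
E
```

```text
green
top px(196.0,267.4) n639 xy [0.2756 0.4098] ang 8.8 L109 S76
top px(239.1,232.5) n280 xy [0.4011 0.2548] ang 28.1 L97 S38
top px(319.0,226.0) n278 xy [ 0.4243 -0.0343] ang 6.5 L96 S38
top px(201.7,214.6) n275 xy [0.4663 0.3912] ang 154.0 L97 S37
top px(212.5,181.0) n265 xy [0.5884 0.3531] ang 156.8 L95 S37
top px(313.0,120.4) n150 xy [ 0.8102 -0.0128] ang 96.6 L99 S20
blue
top px(377.4,177.7) n2364 xy [ 0.5983 -0.2455] ang 84.0 L246 S126
top px(357.8,223.9) n430 xy [ 0.4317 -0.1745] ang 177.1 L111 S50
yel
top px(396.8,242.9) n486 xy [ 0.3632 -0.3149] ang 166.8 L114 S55
green
side px(193.5,373.2) n606 xy [0.4651 0.6589] ang 79.9 L266 S101
side px(263.6,301.9) n420 xy [0.4604 0.3968] ang 152.8 L103 S41
side px(310.4,279.3) n410 xy [0.3982 0.2579] ang 25.7 L94 S51
side px(235.5,278.5) n350 xy [0.5834 0.3581] ang 155.0 L103 S40
side px(349.1,225.8) n282 xy [ 0.4221 -0.0326] ang 179.9 L94 S57
blue
side px(356.7,203.5) n101 xy [ 0.4543 -0.1558] ang 121.2 L69 S54
side px(331.8,185.2) n1291 xy [ 0.5902 -0.2278] ang 84.9 L261 S136
side px(363.2,205.9) n160 xy [ 0.4335 -0.1649] ang 172.5
[... 169 characters left out ...]
9]
 [ 31  26  29  16 130]
 [ 30  32  28  91 120]
 [ 26  26  18 119 115]
 [ 30  31   4 124  91]
 [ 30  27  61 115  52]
 [ 28  30  18   4   9]
 [ 28  28  27  29  27]
 [ 30  29  27  30  27]]
[[158, 154, 140], [159, 154, 141], [157, 154, 138], [158, 156, 140], [142, 138, 128], [108, 107, 103], [98, 98, 98], [98, 99, 98], [99, 99, 98], [103, 103, 102], [148, 147, 147], [184, 181, 182], [186, 178, 165], [189, 167, 103], [191, 157, 36], [192, 157, 28], [188, 155, 34], [189, 157, 41]]
[[163, 157, 145], [165, 161, 147], [162, 160, 144], [159, 156, 143], [158, 153, 139], [156, 153, 139], [156, 153, 139], [162, 158, 144], [160, 155, 142], [126, 125, 126], [69, 89, 133], [87, 103, 141], [110, 111, 113]]
```

```bash
cat >> h.py <<'E'
from scipy.spatial.transform import Rotation as R
def tool(): 
    o=robot.get_obs(); return o,np.array(o["position"]),R.from_rotvec(o["eef_rot"]).as_matrix()
def go(xyz,ang=None):
    """tool-frame shift & x-turn to put TCP at xyz with jaw axis (z) at world angle ang(deg)"""
    o,p,M=tool(); d=np.array(xyz)-p
    ja=np.degrees(np.arctan2(M[1,2],M[0,2]))
    print("pos",p.round(4),"jaw %.1f"%ja,"tilt x",M[:,0].round(3),"open %.3f"%(o["opening"]*.093),"F",np.round(o["wrist_force"],1),"t %.1f"%o["time_s"],"q6 %.2f"%o["q"][5])
    if ang is not None:
        t=-((ang-ja+90)%180-90); print("turn x: %.3f rad (or %.3f)"%(np.radians(t),np.radians(t-180*np.sign(t))))
        c=R.from_rotvec([np.radians(t),0,0]).as_matrix(); M2=M@c
        print("AFTER turn: shift",(M2.T@d).round(4))
    print("NOW shift",(M.T@d).round(4))
E
python3 - <<'E'
from h import *
im=load("pics/top0.png");h,s,v=chan(im)
m=((s<22)&(v<120)|(v>165)|(s>100))
m=box(m,246,336,148,200).astype(np.uint8)
m=cv2.morphologyEx(m,cv2.MORPH_CLOSE,np.ones((5,5)))
m=cv2.morphologyEx(m,cv2.MORPH_OPEN,np.ones((3,3)))
blobs("top",m>0,.005,500)
for nm,cond in(("Y",(h>15)&(h<35)&(s>80)),("R",((h<8)|(h>172))&(s>80)),("B",(h>98)&(h<128)&(s>80))):
    print(nm);blobs("top",box(cond,250,334,150,200),.02,12)
print("white plate");blobs("top",box(v>165,250,334,150,200),.01,30)
M=R.from_rotvec(robot.get_obs()["eef_rot"]).as_matrix();print(M.round(3))
cv2.imwrite("pics/c3.png",cv2.resize(im[145:205,240:340,::-1],None,fx=7,fy=7,interpolation=cv2.INTER_NEAREST))
go([.4243,-.0343,.15],96.5)
E
```

```text
top px(290.6,174.3) n3321 xy [0.6122 0.069 ] ang 84.7 L297 S149
Y
top px(264.0,185.9) n54 xy [0.5691 0.1638] ang 86.1 L57 S13
top px(265.6,168.3) n293 xy [0.6328 0.1584] ang 173.1 L75 S55
R
top px(289.8,188.0) n46 xy [0.5611 0.0706] ang 85.1 L55 S11
top px(290.5,175.8) n131 xy [0.6055 0.0681] ang 87.9 L55 S31
top px(291.3,165.3) n148 xy [0.6436 0.0654] ang 85.4 L56 S35
B
top px(315.1,189.9) n42 xy [ 0.5542 -0.0205] ang 86.7 L53 S10
top px(315.9,177.7) n124 xy [ 0.5981 -0.0233] ang 86.9 L54 S30
top px(316.8,167.4) n149 xy [ 0.6356 -0.0265] ang 87.9 L56 S34
white plate
top px(316.6,179.0) n384 xy [ 0.5947 -0.026 ] ang 171.3 L119 S79
top px(290.9,180.1) n236 xy [0.5906 0.0672] ang 130.3 L97 S84
top px(265.4,173.7) n575 xy [0.6141 0.1599] ang 175.7 L106 S71
[[-0.     0.94   0.342]
 [ 0.002  0.342 -0.94 ]
 [-1.     0.    -0.002]]
pos [ 0.2049 -0.5634  0.2177] jaw -70.0 tilt x [-0.     0.002 -1.   ] open 0.093 F [-0.4  0.   0.1] t 0.1 q6 -0.09
turn x: 0.235 rad (or -2.906)
AFTER turn: shift [ 0.0685  0.2779 -0.5007]
NOW shift [ 0.0685  0.387  -0.4221]
```

View pics/c3.png

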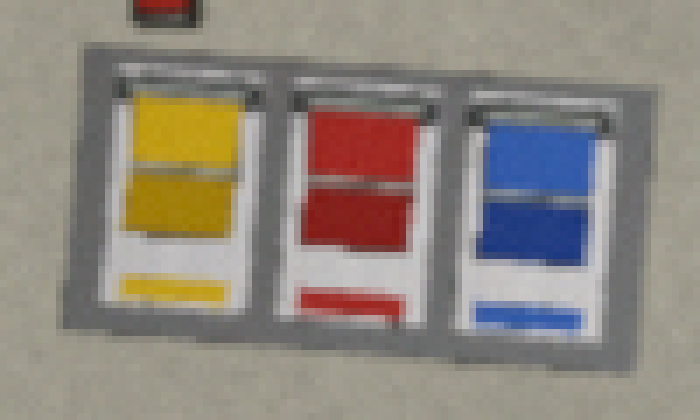

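```bash
python3 -m handwheel '[[0.1175,0,0,0,0,0,0.05],[0.1175,0,0,0,0,0,0.05],[0,0,0,0.004,0.0195,-0.035,0.05],[0,0,0,0.004,0.0195,-0.035,0.05],[0,0,0,0.004,0.0195,-0.035,0.05],[0,0,0,0.004,0.0195,-0.035,0.05],[0,0,0,0.004,0.0195,-0.035,0.05],[0,0,0,0.004,0.0195,-0.035,0.05],[0,0,0,0.004,0.0195,-0.035,0.05],[0,0,0,0.004,0.0195,-0.035,0.05]]' 20
python3 - <<'E'
from h import *
go([.4243,-.0343,.1],96.5)
im=load("pics/top0.png");h,s,v=chan(im)
print(pt("top",(265.4,178.6),.023), pt("top",(265.7,169.6),.02))
E
```

```text
time_s: 0.93
position: [0.3293, -0.2623, 0.1779]
eef_rot: [1.148, 1.262, -1.141]
wrist_force: [1.0, 0.2, 0.2]
opening: 0.539
pos [ 0.3293 -0.2623  0.1779] jaw -84.8 tilt x [-0.006  0.011 -1.   ] open 0.050 F [1.  0.2 0.2] t 0.9 q6 0.68
turn x: -0.023 rad (or 3.118)
AFTER turn: shift [ 0.0798  0.1205 -0.2148]
NOW shift [ 0.0798  0.1155 -0.2176]
[0.59507843 0.15852144] [0.62799474 0.15790379]
```

```bash
python3 -m handwheel '[[0,0,0,0.012,0.0195,-0.035,0.05],[0,0,0,0.012,0.0195,-0.035,0.05],[0,0,0,0.012,0.0195,-0.035,0.05],[0,0,0,0.012,0.0195,-0.035,0.05],[0,0,0,0.012,0.0195,-0.035,0.05],[-0.02,0,0,0.01,0.013,-0.03,0.05],[0,0,0,0,0,0,0.05]]'
python3 - <<'E'
from h import *
im=snap("top","pics/top1.png");h,s,v=chan(im)
go([.4243,-.0343,.011],96.5)
cv2.imwrite("pics/c4.png",cv2.resize(im[100:300,180:500,::-1],None,fx=2.4,fy=2.4,interpolation=cv2.INTER_CUBIC))
E
```

```text
time_s: 1.52
position: [0.4187, -0.0393, 0.1082]
eef_rot: [1.131, 1.272, -1.122]
wrist_force: [-1.0, -0.2, -1.0]
opening: 0.538
pos [ 0.4185 -0.0413  0.1088] jaw -83.5 tilt x [-0.004  0.01  -1.   ] open 0.050 F [-0.9  0.2 -0.2] t 1.6 q6 1.23
turn x: 0.000 rad (or -3.141)
AFTER turn: shift [ 0.0979  0.0069 -0.0053]
NOW shift [ 0.0979  0.0069 -0.0053]
```

View pics/top1.png

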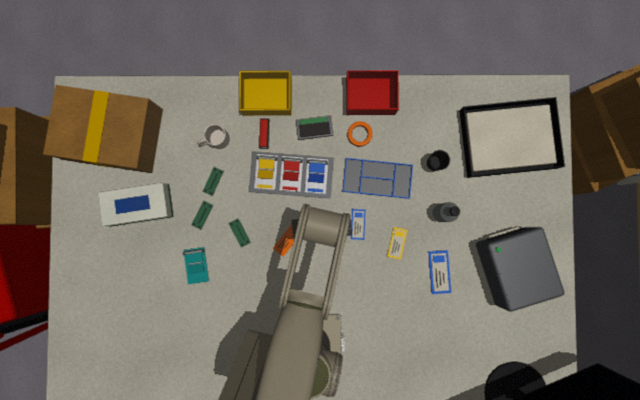

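```bash
python3 -m handwheel '[[0,0,0,0.01,0.007,-0.005,0.05],[0,0,0,0.022,0,0,0.05],[0,0,0,0.022,0,0,0.05],[0,0,0,0.015,0,0,0.05],[0,0,0,0,0,0,0.05]]'
python3 - <<'E'
from h import *
go([.4243,-.0343,.011],96.5)
E
```

```text
time_s: 1.98
position: [0.4259, -0.0376, 0.0396]
eef_rot: [1.128, 1.267, -1.121]
wrist_force: [-1.6, 0.4, -0.6]
opening: 0.535
pos [ 0.4259 -0.0376  0.0396] jaw -83.4 tilt x [-0.001  0.007 -1.   ] open 0.050 F [-1.6  0.4 -0.6] t 2.0 q6 1.24
turn x: 0.002 rad (or -3.140)
AFTER turn: shift [ 0.0286 -0.0012 -0.0033]
NOW shift [ 0.0286 -0.0012 -0.0033]
```

Descend, grip, lift.

```bash
python3 -m handwheel '[[0,0,0,0.015,-0.001,-0.0035,0.04],[0,0,0,0.012,0,0,0.035],[0,0,0,0.001,0,0,0.03],[0,0,0,0,0,0,0.0],[0,0,0,0,0,0,0.0],[0,0,0,0,0,0,0.0],[0,0,0,0,0,0,0.0]]' 30
python3 - <<'E'
from h import *
go([.4243,-.0343,.011],96.5)
E
```

```text
time_s: 2.57
position: [0.4262, -0.0395, 0.0164]
eef_rot: [1.133, 1.26, -1.125]
wrist_force: [0.0, 0.6, -1.4]
opening: 0.104
pos [ 0.4262 -0.0395  0.0164] jaw -83.8 tilt x [ 0.002  0.005 -1.   ] open 0.010 F [ 0.   0.6 -1.4] t 2.6 q6 1.24
turn x: -0.004 rad (or 3.137)
AFTER turn: shift [ 0.0054 -0.0014 -0.0053]
NOW shift [ 0.0054 -0.0014 -0.0053]
```

```bash
python3 -m handwheel '[[0,0,0,-0.03,0,0,0],[0,0,0,-0.03,0,0,0],[0.105,0,0,-0.01,0,0,0],[0.105,0,0,0,0,0,0],[0,0,0,0,0,0,0]]'
python3 - <<'E'
from h import *
go([.6077,-.156,.07],84)
E
```

```text
time_s: 2.98
position: [0.4261, -0.0403, 0.0918]
eef_rot: [1.293, 1.157, -1.285]
wrist_force: [-0.1, -0.0, -2.7]
opening: 0.101
pos [ 0.4261 -0.0403  0.0918] jaw -96.2 tilt x [ 0.003  0.004 -1.   ] open 0.009 F [-0.1 -0.  -2.7] t 3.0 q6 1.46
turn x: -0.004 rad (or 3.138)
AFTER turn: shift [0.0219 0.1926 0.0962]
NOW shift [0.0219 0.193  0.0954]
```

```bash
python3 -m handwheel '[[0,0,0,0.003,0.0340,0.017,0],[0,0,0,0.003,0.034,0.017,0],[0,0,0,0.003,0.034,0.017,0],[0,0,0,0.003,0.034,0.017,0],[0,0,0,0.003,0.032,0.016,0],[0,0,0,0.003,0.02,0.01,0],[0,0,0,0,0,0,0],[0,0,0,0,0,0,0]]'
python3 - <<'E'
from h import *
go([.6077,-.156,.022],84)
E
```

```text
time_s: 3.65
position: [0.6088, -0.1571, 0.0708]
eef_rot: [1.272, 1.172, -1.263]
wrist_force: [-0.4, 0.5, -0.2]
opening: 0.101
pos [ 0.6088 -0.1571  0.0708] jaw -94.5 tilt x [ 0.003  0.004 -1.   ] open 0.009 F [-0.4  0.5 -0.2] t 3.6 q6 1.31
turn x: 0.026 rad (or -3.116)
AFTER turn: shift [ 0.0488 -0.0014 -0.0007]
NOW shift [ 0.0488 -0.0014 -0.0008]
```

```bash
python3 -m handwheel '[[0.026,0,0,0.018,-0.001,-0.001,0],[0,0,0,0.017,0,0,0],[0,0,0,0.003,0,0,0],[0,0,0,0,0,0,0]]'
python3 - <<'E'
from h import *
im=snap("side","pics/s2.png")
cv2.imwrite("pics/c5.png",cv2.resize(im[100:260,240:440,::-1],None,fx=3.5,fy=3.5,interpolation=cv2.INTER_CUBIC))
go([.6077,-.156,.022],84)
E
```

```text
time_s: 3.98
position: [0.606, -0.1544, 0.032]
eef_rot: [1.285, 1.164, -1.277]
wrist_force: [-0.9, 0.1, -1.1]
opening: 0.102
pos [ 0.6058 -0.1543  0.0322] jaw -95.6 tilt x [ 0.002  0.005 -1.   ] open 0.010 F [-1.4  0.2 -2.2] t 4.0 q6 1.33
turn x: 0.007 rad (or -3.135)
AFTER turn: shift [0.0102 0.002  0.0015]
NOW shift [0.0102 0.002  0.0015]
```

View pics/c5.png

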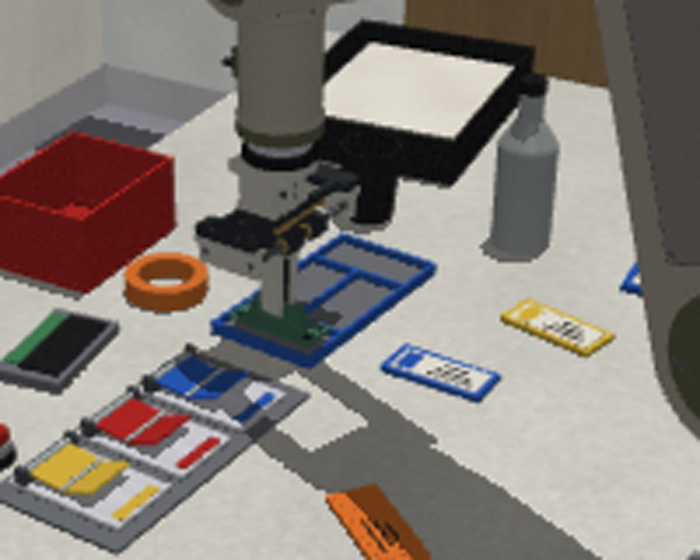

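```bash
python3 -m handwheel '[[0,0,0,0.006,0.002,0.001,0],[0,0,0,0.005,0.0,0.0,0],[0,0,0,0.003,0,0,0],[0,0,0,0,0,0,0]]'
python3 - <<'E'
from h import *
go([.6077,-.156,.021],84)
E
python3 -m handwheel '[[0,0,0,0,0,0,0.03],[0,0,0,0,0,0,0.03],[0,0,0,0,0,0,0.03],[0,0,0,-0.03,0,0,0.03],[0,0,0,-0.03,0,0,0.05],[0,0,0,-0.03,0,0,0.05]]'
python3 - <<'E'
from h import *
go([.4663,.3912,.1],64)
E
```

```text
time_s: 4.37
position: [0.609, -0.1552, 0.0206]
eef_rot: [1.284, 1.162, -1.273]
wrist_force: [0.1, -0.3, -1.8]
opening: 0.102
pos [ 0.609  -0.1552  0.0206] jaw -95.4 tilt x [ 0.006  0.003 -1.   ] open 0.010 F [ 0.1 -0.3 -1.8] t 4.4 q6 1.33
turn x: 0.010 rad (or -3.132)
AFTER turn: shift [-0.0004 -0.0012  0.0009]
NOW shift [-0.0004 -0.0012  0.0009]
time_s: 4.87
position: [0.6037, -0.1539, 0.1058]
eef_rot: [1.281, 1.173, -1.28]
wrist_force: [0.1, -0.2, 0.2]
opening: 0.417
pos [ 0.6037 -0.1539  0.1058] jaw -95.4 tilt x [-0.007  0.008 -1.   ] open 0.039 F [ 0.1 -0.2  0.2] t 4.9 q6 1.33
turn x: 0.359 rad (or -2.783)
AFTER turn: shift [ 0.0109 -0.3624 -0.4297]
NOW shift [ 0.0109 -0.1883 -0.5296]
```

```bash
python3 -m handwheel '[[-0.115,0,0,0.001,0,0,0.05],[-0.115,0,0,0,0,0,0.05],[-0.115,0,0,0,0,0,0.05],[-0.115,0,0,0,0,0,0.05],[-0.115,0,0,0,0,0,0.05],[0,0,0,0,0,0,0.05]]'
python3 - <<'E'
from h import *
go([.401,.255,.1],118)
E
```

```text
time_s: 5.37
position: [0.6119, -0.1569, 0.1205]
eef_rot: [0.834, 1.394, -0.821]
wrist_force: [-0.3, 0.2, -0.3]
opening: 0.534
pos [ 0.6119 -0.1569  0.1205] jaw -61.0 tilt x [ 0.015  0.    -1.   ] open 0.050 F [-0.3  0.2 -0.3] t 5.4 q6 0.73
turn x: 0.017 rad (or -3.124)
AFTER turn: shift [ 0.0176  0.007  -0.4628]
NOW shift [ 0.0176  0.015  -0.4626]
```

```bash
python3 -m handwheel '[[0,0,0,0.001,0.0013,-0.0405,0.05],[0,0,0,0.001,0.0013,-0.0405,0.05],[0,0,0,0.001,0.0013,-0.0405,0.05],[0,0,0,0.001,0.0013,-0.0405,0.05],[0,0,0,0.001,0.0013,-0.0405,0.05],[0,0,0,0.001,0.0013,-0.0405,0.05],[0,0,0,0.001,0.0013,-0.0405,0.05],[0,0,0,0.001,0.0013,-0.0405,0.05],[0,0,0,0.001,0.0013,-0.0405,0.05],[0,0,0,0.001,0.0013,-0.0405,0.05]]'
python3 - <<'E'
from h import *
im=snap("top","pics/top3.png")
go([.401,.255,.06],118)
h,s,v=chan(im)
blobs("top",(h>50)&(h<90)&(s>55)&(v<150),.005,100)
cv2.imwrite("pics/c6.png",cv2.resize(im[100:300,180:500,::-1],None,fx=2.4,fy=2.4,interpolation=cv2.INTER_CUBIC))
E
```

```text
time_s: 6.2
position: [0.4335, 0.2109, 0.109]
eef_rot: [0.879, 1.367, -0.86]
wrist_force: [0.7, 0.2, 0.4]
opening: 0.539
pos [0.4301 0.2171 0.1086] jaw -64.1 tilt x [ 0.023  0.002 -1.   ] open 0.050 F [-2.3  4.9  0.2] t 6.2 q6 1.49
turn x: -0.036 rad (or 3.105)
AFTER turn: shift [ 0.048  -0.0089 -0.0475]
NOW shift [ 0.048  -0.0106 -0.0472]
top px(196.0,267.4) n642 xy [0.2754 0.4098] ang 8.7 L109 S76
top px(201.6,212.6) n193 xy [0.4734 0.3917] ang 146.8 L101 S32
top px(212.7,180.8) n269 xy [0.5891 0.3527] ang 156.4 L96 S38
top px(352.9,175.0) n294 xy [ 0.6095 -0.1578] ang 173.7 L100 S39
top px(312.9,120.4) n147 xy [ 0.8102 -0.0125] ang 97.5 L98 S20
```

View pics/c6.png

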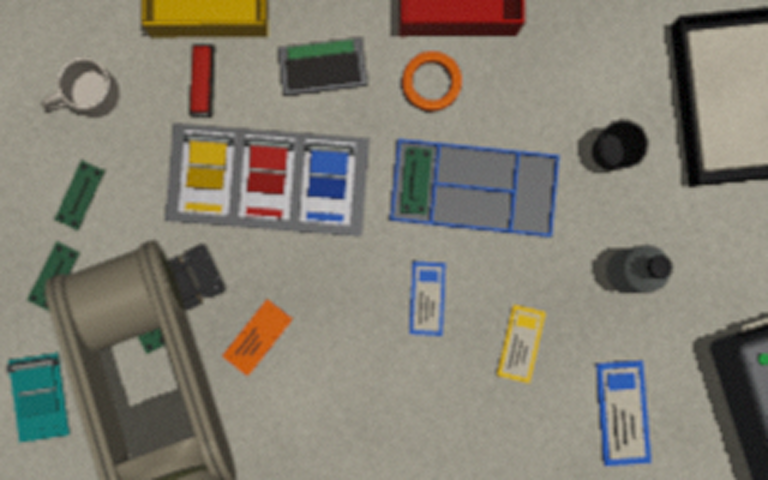

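```bash
cat >> h.py <<'E'
_go=go
def go(xyz,ang=None):
    _go(xyz,ang); o,p,M=tool(); print("level turn (tool y,z):",(M.T@np.cross(M[:,0],[0,0,-1])).round(3))
E
python3 -m handwheel '[[-0.036,0,0,0.01,-0.003,-0.02,0.05],[0,0,0,0.02,-0.003,-0.02,0.05],[0,0,0,0.015,-0.002,-0.007,0.05],[0,0,0,0,0,0,0.05],[0,0,0,0,0,0,0.05]]'
python3 - <<'E'
from h import *
go([.401,.255,.012],118)
E
```

```text
time_s: 6.67
position: [0.4011, 0.2625, 0.065]
eef_rot: [0.861, 1.377, -0.829]
wrist_force: [-0.9, -0.1, 0.4]
opening: 0.541
pos [0.4011 0.2625 0.065 ] jaw -62.4 tilt x [ 0.029  0.005 -1.   ] open 0.050 F [-0.9 -0.1  0.4] t 6.7 q6 1.57
turn x: -0.007 rad (or 3.135)
AFTER turn: shift [ 0.0529 -0.0051  0.0061]
NOW shift [ 0.0529 -0.005   0.0062]
level turn (tool y,z): [-0.     0.008 -0.028]
```

```bash
python3 -m handwheel '[[0,0.008,-0.028,0.02,-0.005,0.006,0.05],[0,0,0,0.018,0,0,0.04],[0,0,0,0.013,0,0,0.035],[0,0,0,0,0,0,0.03],[0,0,0,0,0,0,0.03]]'
python3 - <<'E'
from h import *
go([.401,.255,.012],118)
E
```

```text
time_s: 7.08
position: [0.4067, 0.2533, 0.0187]
eef_rot: [0.861, 1.391, -0.852]
wrist_force: [-0.6, -0.2, 0.5]
opening: 0.341
pos [0.4067 0.2533 0.0187] jaw -63.1 tilt x [ 0.007  0.002 -1.   ] open 0.032 F [-0.6 -0.2  0.5] t 7.1 q6 1.55
turn x: -0.019 rad (or 3.122)
AFTER turn: shift [ 0.0067 -0.0043 -0.0041]
NOW shift [ 0.0067 -0.0044 -0.0041]
level turn (tool y,z): [-0.     0.001 -0.007]
```

```bash
python3 -m handwheel '[[-0.019,0,0,0.006,-0.0045,-0.004,0.03],[0,0,0,0.001,0,0,0.03],[0,0,0,0,0,0,0],[0,0,0,0,0,0,0],[0,0,0,0,0,0,0],[0,0,0,0,0,0,0],[0,0,0,-0.02,0,0,0],[0,0,0,-0.03,0,0,0],[0,0,0,-0.03,0,0,0],[0,0,0,0,0,0,0]]'
python3 - <<'E'
from h import *
go([.628,-.2486,.09],174)
E
```

```text
time_s: 7.92
position: [0.4004, 0.254, 0.0967]
eef_rot: [0.847, 1.396, -0.838]
wrist_force: [0.9, 0.5, 0.5]
opening: 0.106
pos [0.4004 0.254  0.0967] jaw -62.1 tilt x [ 0.007  0.002 -1.   ] open 0.010 F [0.9 0.5 0.5] t 7.9 q6 1.54
turn x: -0.979 rad (or 2.163)
AFTER turn: shift [ 0.0072 -0.476   0.2789]
NOW shift [ 0.0072 -0.0342  0.5506]
level turn (tool y,z): [-0.     0.001 -0.007]
```

```bash
python3 -m handwheel '[[-0.122,0,0,0,0,0,0],[-0.122,0,0,0,0,0,0],[-0.122,0,0,0,0,0,0],[-0.122,0,0,0,0,0,0],[-0.122,0,0,0,0,0,0],[-0.122,0,0,0,0,0,0],[-0.122,0,0,0,0,0,0],[-0.122,0,0,0,0,0,0],[0,0,0,0,0,0,0]]'
python3 - <<'E'
from h import *
go([.628,-.2486,.09],174)
E
```

```text
time_s: 8.67
position: [0.4006, 0.2545, 0.0964]
eef_rot: [0.065, 1.56, -0.059]
wrist_force: [-0.2, -0.5, -1.6]
opening: 0.1
pos [0.4006 0.2545 0.0964] jaw -4.5 tilt x [ 0.01   0.003 -1.   ] open 0.009 F [-0.2 -0.5 -1.6] t 8.7 q6 0.54
turn x: 0.025 rad (or -3.116)
AFTER turn: shift [ 0.0071 -0.4766  0.2786]
NOW shift [ 0.0071 -0.4836  0.2664]
level turn (tool y,z): [ 0.     0.01  -0.004]
```

```bash
python3 -m handwheel '[[0.012,0,0,0,-0.034,0.019,0],[0.012,0,0,0,-0.034,0.0193,0],[0,0,0,0,-0.034,0.0195,0],[0,0,0,0,-0.034,0.0195,0],[0,0,0,0,-0.034,0.0195,0],[0,0,0,0,-0.034,0.0195,0],[0,0,0,0,-0.034,0.0195,0],[0,0,0,0,-0.034,0.0195,0],[0,0,0,0,-0.034,0.0195,0],[0,0,0,0,-0.034,0.0195,0]]'
python3 - <<'E'
from h import *
go([.628,-.2486,.09],174)
E
```

```text
time_s: 9.5
position: [0.5566, -0.1127, 0.0927]
eef_rot: [0.111, 1.56, -0.1]
wrist_force: [0.3, 0.3, -0.5]
opening: 0.106
pos [ 0.5566 -0.1127  0.0927] jaw -7.7 tilt x [ 0.009  0.006 -1.   ] open 0.010 F [ 0.3  0.3 -0.5] t 9.5 q6 -0.16
turn x: -0.029 rad (or 3.112)
AFTER turn: shift [ 0.0025 -0.1277  0.0852]
NOW shift [ 0.0025 -0.1252  0.0889]
level turn (tool y,z): [-0.     0.008 -0.008]
```

```bash
python3 -m handwheel '[[-0.029,0.008,-0.008,0,-0.033,0.021,0],[0,0,0,0,-0.033,0.021,0],[0,0,0,0,-0.030,0.020,0],[0,0,0,0,-0.016,0.010,0],[0,0,0,0.02,0,0,0],[0,0,0,0,0,0,0],[0,0,0,0,0,0,0]]'
python3 - <<'E'
from h import *
go([.628,-.2486,.04],174)
E
```

```text
time_s: 10.08
position: [0.6171, -0.2499, 0.0686]
eef_rot: [0.111, 1.568, -0.116]
wrist_force: [-0.0, -1.0, -0.3]
opening: 0.102
pos [ 0.6171 -0.2499  0.0686] jaw -8.3 tilt x [-0.001 -0.003 -1.   ] open 0.009 F [-0.  -1.  -0.3] t 10.1 q6 -0.31
turn x: -0.040 rad (or 3.102)
AFTER turn: shift [0.0286 0.0025 0.0108]
NOW shift [0.0286 0.0029 0.0107]
level turn (tool y,z): [-0.    -0.     0.003]
```

```bash
python3 -m handwheel '[[-0.04,0,0,0.012,0.0025,0.0108,0],[0,0,0,0.012,0,0,0],[0,0,0,0.003,0,0,0],[0,0,0,0,0,0,0]]'
python3 - <<'E'
from h import *
im=snap("side","pics/s3.png")
cv2.imwrite("pics/c7.png",cv2.resize(im[100:260,240:440,::-1],None,fx=3.5,fy=3.5,interpolation=cv2.INTER_CUBIC))
go([.628,-.2486,.016],174)
E
```

```text
time_s: 10.42
position: [0.6273, -0.2464, 0.0412]
eef_rot: [0.084, 1.571, -0.088]
wrist_force: [-0.6, -0.0, -1.1]
opening: 0.096
pos [ 0.6271 -0.2463  0.0413] jaw -6.3 tilt x [-0.003 -0.002 -1.   ] open 0.010 F [-0.5 -0.2 -2.4] t 10.5 q6 -0.34
turn x: -0.005 rad (or 3.137)
AFTER turn: shift [ 0.0253 -0.0021  0.0012]
NOW shift [ 0.0253 -0.0021  0.0012]
level turn (tool y,z): [ 0.    -0.002  0.002]
```

View pics/c7.png

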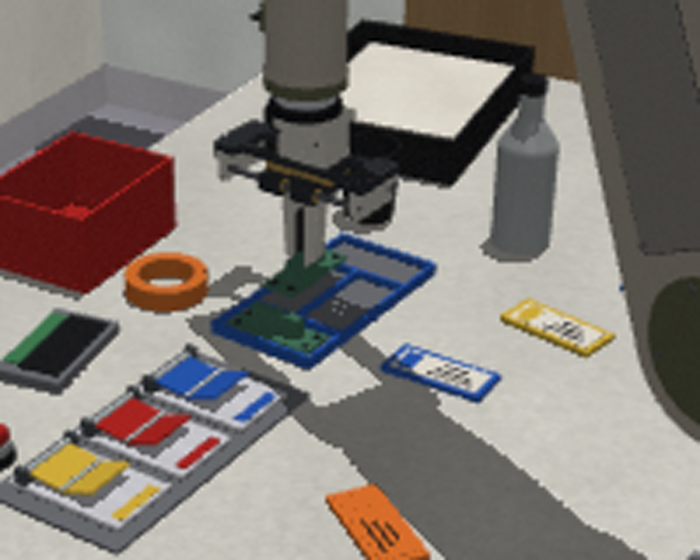

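```bash
python3 -m handwheel '[[0,0,0,0.012,-0.002,0.001,0],[0,0,0,0.01,0,0,0],[0,0,0,0.003,0,0,0],[0,0,0,0,0,0,0]]'
python3 - <<'E'
from h import *
go([.628,-.2486,.016],174)
E
```

```text
time_s: 10.8
position: [0.6296, -0.2488, 0.0198]
eef_rot: [0.083, 1.567, -0.09]
wrist_force: [0.1, -0.1, -1.6]
opening: 0.105
pos [ 0.6296 -0.2488  0.0198] jaw -6.3 tilt x [ 0.002 -0.005 -1.   ] open 0.010 F [ 0.1 -0.1 -1.6] t 10.8 q6 -0.34
turn x: -0.006 rad (or 3.136)
AFTER turn: shift [ 0.0038  0.     -0.0016]
NOW shift [ 0.0038  0.     -0.0016]
level turn (tool y,z): [0.    0.003 0.004]
```

Lower the last few mm, release, retreat toward the remaining brackets.

```bash
python3 -m handwheel '[[0,0,0,0.004,0,-0.001,0],[0,0,0,0.001,0,0,0],[0,0,0,0,0,0,0.025],[0,0,0,0,0,0,0.025],[0,0,0,0,0,0,0.025],[0,0,0,-0.03,0,0,0.025],[0,0,0,-0.03,0,0,0.05],[0,0,0,-0.03,0,0,0.05],[0,0,0,0,0,0,0.05]]'
python3 - <<'E'
from h import *
go([.4663,.3912,.12],64)
E
```

```text
time_s: 11.55
position: [0.6267, -0.2477, 0.1071]
eef_rot: [0.086, 1.57, -0.09]
wrist_force: [0.9, -0.2, 1.2]
opening: 0.436
pos [ 0.6267 -0.2477  0.1071] jaw -6.4 tilt x [-0.002 -0.003 -1.   ] open 0.041 F [ 0.9 -0.2  1.2] t 11.6 q6 -0.34
turn x: -1.229 rad (or 1.912)
AFTER turn: shift [-0.0144  0.4243  0.5039]
NOW shift [-0.0144  0.6169 -0.2311]
level turn (tool y,z): [ 0.    -0.001  0.003]
```

```bash
python3 -m handwheel '[[-0.123,0,0,0,0,0,0.05],[-0.123,0,0,0,0,0,0.05],[-0.123,0,0,0,0,0,0.05],[-0.123,0,0,0,0,0,0.05],[-0.123,0,0,0,0,0,0.05],[-0.123,0,0,0,0,0,0.05],[-0.123,0,0,0,0,0,0.05],[-0.123,0,0,0,0,0,0.05],[-0.123,0,0,0,0,0,0.05],[-0.123,0,0,0,0,0,0.05]]'
python3 - <<'E'
from h import *
go([.4663,.3912,.11],64)
E
```

```text
time_s: 12.38
position: [0.6279, -0.2488, 0.1056]
eef_rot: [-0.888, 1.385, 0.881]
wrist_force: [-0.4, 0.1, -0.2]
opening: 0.538
pos [ 0.6279 -0.2488  0.1056] jaw 65.2 tilt x [ 0.001 -0.004 -1.   ] open 0.050 F [-0.4  0.1 -0.2] t 12.4 q6 -1.59
turn x: 0.020 rad (or -3.122)
AFTER turn: shift [-0.0073  0.4257  0.5044]
NOW shift [-0.0073  0.4155  0.5128]
level turn (tool y,z): [ 0.    -0.003  0.003]
```

```bash
python3 -m handwheel '[[0.02,0,0,0,0.0258,0.0318,0.05],[0,0,0,0,0.0262,0.0315,0.05],[0,0,0,0,0.0262,0.0315,0.05],[0,0,0,0,0.0262,0.0315,0.05],[0,0,0,0,0.0262,0.0315,0.05],[0,0,0,0,0.0262,0.0315,0.05],[0,0,0,0,0.0262,0.0315,0.05],[0,0,0,0,0.0262,0.0315,0.05],[0,0,0,0,0.0262,0.0315,0.05],[0,0,0,0,0.0262,0.0315,0.05]]'
python3 - <<'E'
from h import *
im=snap("top","pics/top4.png")
go([.4663,.3912,.11],64)
h,s,v=chan(im)
blobs("top",(h>50)&(h<90)&(s>55)&(v<150),.005,100)
E
```

```text
time_s: 13.22
position: [0.5233, 0.1484, 0.0966]
eef_rot: [-0.874, 1.393, 0.864]
wrist_force: [0.8, -1.2, -0.8]
opening: 0.542
pos [0.5211 0.1553 0.0964] jaw 64.2 tilt x [-0.001 -0.002 -1.   ] open 0.050 F [-2.4  5.5 -0.2] t 13.3 q6 -0.92
turn x: 0.003 rad (or -3.138)
AFTER turn: shift [-0.0141  0.1526  0.188 ]
NOW shift [-0.0141  0.152   0.1884]
level turn (tool y,z): [ 0.    -0.002  0.   ]
top px(195.9,266.2) n683 xy [0.2799 0.4102] ang 7.8 L120 S76
top px(201.7,214.6) n274 xy [0.4661 0.3913] ang 154.1 L97 S37
top px(212.6,181.0) n268 xy [0.5885 0.353 ] ang 155.8 L96 S37
top px(379.6,168.8) n307 xy [ 0.6319 -0.2548] ang 83.8 L101 S40
top px(352.9,174.9) n295 xy [ 0.6098 -0.1578] ang 174.0 L100 S39
top px(313.0,120.4) n150 xy [ 0.8099 -0.013 ] ang 97.1 L99 S20
```

```bash
python3 -m handwheel '[[0,0,0,0,0.026,0.032,0.05],[0,0,0,0,0.026,0.032,0.05],[0,0,0,0,0.026,0.032,0.05],[0,0,0,0,0.026,0.032,0.05],[0,0,0,0.01,0.022,0.027,0.05],[0,0,0,0.015,0.01,0.015,0.05],[0,0,0,0.015,0,0,0.05],[0,0,0,0,0,0,0.05],[0,0,0,0,0,0,0.05]]'
python3 - <<'E'
from h import *
go([.4663,.3912,.012],64)
E
```

```text
time_s: 14.02
position: [0.4709, 0.3718, 0.053]
eef_rot: [-0.878, 1.385, 0.874]
wrist_force: [-0.1, 0.4, 0.2]
opening: 0.539
pos [0.4709 0.3718 0.053 ] jaw 64.6 tilt x [ 0.003 -0.    -1.   ] open 0.050 F [-0.1  0.4  0.2] t 14.0 q6 -0.54
turn x: 0.010 rad (or -3.132)
AFTER turn: shift [0.041  0.0127 0.0154]
NOW shift [0.041  0.0126 0.0156]
level turn (tool y,z): [0.    0.001 0.003]
```

```bash
python3 -m handwheel '[[0.01,0,0,0.005,0.0125,0.0155,0.05],[0,0,0,0.012,0,0,0.04],[0,0,0,0.012,0,0,0.035],[0,0,0,0.005,0,0,0.03],[0,0,0,0,0,0,0.03]]'
python3 - <<'E'
from h import *
go([.4663,.3912,.012],64)
E
```

```text
time_s: 14.43
position: [0.4693, 0.388, 0.0192]
eef_rot: [-0.867, 1.388, 0.863]
wrist_force: [0.1, 0.0, -0.1]
opening: 0.334
pos [0.4693 0.388  0.0192] jaw 63.8 tilt x [ 0.005 -0.    -1.   ] open 0.031 F [ 0.1  0.  -0.1] t 14.4 q6 -0.50
turn x: -0.004 rad (or 3.137)
AFTER turn: shift [0.0071 0.0042 0.0015]
NOW shift [0.0071 0.0042 0.0015]
level turn (tool y,z): [0.    0.002 0.005]
```

```bash
python3 -m handwheel '[[0,0,0,0.007,0.004,0.0015,0.03],[0,0,0,0.001,0,0,0.03],[0,0,0,0,0,0,0],[0,0,0,0,0,0,0],[0,0,0,0,0,0,0],[0,0,0,0,0,0,0],[0,0,0,-0.02,0,0,0],[0,0,0,-0.03,0,0,0],[0,0,0,-0.03,0,0,0],[0,0,0,0,0,0,0]]'
python3 - <<'E'
from h import *
go([.589,-.335,.1],84)
E
```

```text
time_s: 15.27
position: [0.465, 0.3879, 0.0915]
eef_rot: [-0.867, 1.394, 0.861]
wrist_force: [1.6, 0.9, -0.0]
opening: 0.109
pos [0.465  0.3879 0.0915] jaw 63.6 tilt x [ 0.    -0.004 -1.   ] open 0.010 F [ 1.6  0.9 -0. ] t 15.3 q6 -0.50
turn x: -0.356 rad (or 2.786)
AFTER turn: shift [-0.0054 -0.1988 -0.706 ]
NOW shift [-0.0054 -0.4323 -0.5925]
level turn (tool y,z): [-0.    -0.004  0.002]
```

```bash
python3 -m handwheel '[[-0.119,0,0,0,0,0,0],[-0.119,0,0,0,0,0,0],[-0.119,0,0,0,0,0,0],[0,0,0,0,-0.011,-0.0395,0],[0,0,0,0,-0.011,-0.0395,0],[0,0,0,0,-0.011,-0.0395,0],[0,0,0,0,-0.011,-0.0395,0],[0,0,0,0,-0.011,-0.0395,0],[0,0,0,0,-0.011,-0.0395,0],[0,0,0,0,-0.011,-0.0395,0]]'
python3 -m handwheel '[[0,0,0,0,-0.011,-0.0395,0],[0,0,0,0,-0.011,-0.0395,0],[0,0,0,0,-0.011,-0.0395,0],[0,0,0,0,-0.011,-0.0395,0],[0,0,0,0,-0.011,-0.0395,0],[0,0,0,0,-0.011,-0.0395,0],[0,0,0,0,-0.011,-0.0395,0],[0,0,0,0,-0.01,-0.03,0]]'
python3 - <<'E'
from h import *
go([.589,-.335,.07],84)
E
```

```text
time_s: 16.1
position: [0.5191, 0.108, 0.0935]
eef_rot: [-1.158, 1.234, 1.153]
wrist_force: [1.1, 0.1, -2.5]
opening: 0.105
time_s: 16.77
position: [0.5819, -0.2125, 0.0919]
eef_rot: [-1.159, 1.232, 1.151]
wrist_force: [1.2, 0.1, -1.3]
opening: 0.105
pos [ 0.5819 -0.2125  0.0919] jaw 85.9 tilt x [ 0.01   0.002 -1.   ] open 0.010 F [ 1.2  0.1 -1.3] t 16.8 q6 -1.94
turn x: 0.034 rad (or -3.108)
AFTER turn: shift [ 0.0217 -0.0196 -0.1212]
NOW shift [ 0.0217 -0.0155 -0.1217]
level turn (tool y,z): [-0.     0.003  0.01 ]
```

```bash
python3 -m handwheel '[[0.034,0,0.01,0,-0.005,-0.038,0],[0,0,0,0.005,-0.005,-0.035,0],[0,0,0,0.008,-0.004,-0.025,0],[0,0,0,0.008,-0.003,-0.012,0],[0,0,0,0,0,0,0],[0,0,0,0,0,0,0]]'
python3 - <<'E'
from h import *
go([.589,-.335,.045],84)
E
```

```text
time_s: 17.27
position: [0.5875, -0.3383, 0.068]
eef_rot: [-1.124, 1.26, 1.124]
wrist_force: [-0.2, -0.4, -0.6]
opening: 0.105
pos [ 0.5875 -0.3383  0.068 ] jaw 83.4 tilt x [ 0.001  0.001 -1.   ] open 0.010 F [-0.2 -0.4 -0.6] t 17.3 q6 -2.06
turn x: -0.010 rad (or 3.132)
AFTER turn: shift [ 0.023  -0.0011  0.0034]
NOW shift [ 0.023  -0.0011  0.0034]
level turn (tool y,z): [-0.     0.001  0.001]
```

```bash
python3 -m handwheel '[[-0.01,0,0,0.01,-0.001,0.0035,0],[0,0,0,0.012,0,0,0],[0,0,0,0.002,0,0,0],[0,0,0,0,0,0,0]]'
python3 - <<'E'
from h import *
im=snap("side","pics/s4.png")
cv2.imwrite("pics/c8.png",cv2.resize(im[100:260,240:440,::-1],None,fx=3.5,fy=3.5,interpolation=cv2.INTER_CUBIC))
go([.589,-.335,.016],84)
E
```

```text
time_s: 17.6
position: [0.5894, -0.3304, 0.0417]
eef_rot: [-1.134, 1.253, 1.135]
wrist_force: [-0.4, 0.6, -0.7]
opening: 0.106
pos [ 0.5892 -0.3301  0.0416] jaw 84.3 tilt x [ 0.     0.003 -1.   ] open 0.010 F [ 0.2  1.  -1.3] t 17.6 q6 -2.06
turn x: 0.005 rad (or -3.137)
AFTER turn: shift [ 0.0256 -0.0003 -0.005 ]
NOW shift [ 0.0256 -0.0003 -0.005 ]
level turn (tool y,z): [0.    0.003 0.   ]
```

View pics/c8.png

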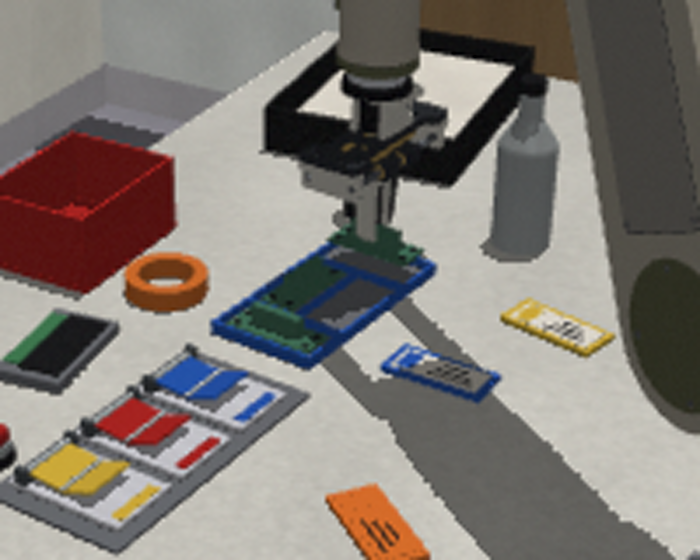

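```bash
python3 -m handwheel '[[0,0,0,0.01,0,-0.004,0],[0,0,0,0.008,0,0,0],[0,0,0,0.005,0,0,0],[0,0,0,0,0,0,0]]'
python3 - <<'E'
from h import *
go([.589,-.335,.016],84)
E
```

```text
time_s: 17.98
position: [0.5899, -0.333, 0.0174]
eef_rot: [-1.136, 1.251, 1.137]
wrist_force: [-1.1, -0.5, -2.5]
opening: 0.1
pos [ 0.5899 -0.333   0.0174] jaw 84.4 tilt x [ 0.002  0.002 -1.   ] open 0.009 F [-1.1 -0.5 -2.5] t 18.0 q6 -2.06
turn x: 0.007 rad (or -3.135)
AFTER turn: shift [ 0.0014  0.0007 -0.0021]
NOW shift [ 0.0014  0.0007 -0.0021]
level turn (tool y,z): [0.    0.002 0.002]
```

```bash
python3 -m handwheel '[[0,0,0,0.003,0,-0.001,0],[0,0,0,0,0,0,0.022],[0,0,0,0,0,0,0.022],[0,0,0,0,0,0,0.022],[0,0,0,-0.03,0,0,0.022],[0,0,0,-0.03,0,0,0.05],[0,0,0,-0.03,0,0,0.05],[0.119,0,0,0,0,0,0.05],[0.119,0,0,0,0,0,0.05],[0.06,0,0,0,0,0,0.05]]'
python3 - <<'E'
from h import *
go([.5885,.353,.11],66.3)
E
```

```text
time_s: 18.82
position: [0.5902, -0.3355, 0.1102]
eef_rot: [-0.906, 1.371, 0.903]
wrist_force: [0.4, 0.5, 1.4]
opening: 0.52
pos [ 0.5902 -0.3355  0.1102] jaw 66.7 tilt x [ 0.004  0.    -1.   ] open 0.048 F [0.4 0.5 1.4] t 18.8 q6 -1.76
turn x: 0.007 rad (or -3.134)
AFTER turn: shift [4.000e-04 2.783e-01 6.297e-01]
NOW shift [4.000e-04 2.736e-01 6.318e-01]
level turn (tool y,z): [0.    0.002 0.003]
```

```bash
python3 -m handwheel '[[0.007,0,0,0,0.0165,0.0375,0.05],[0,0,0,0,0.0165,0.0375,0.05],[0,0,0,0,0.0165,0.0375,0.05],[0,0,0,0,0.0165,0.0375,0.05],[0,0,0,0,0.0165,0.0375,0.05],[0,0,0,0,0.0165,0.0375,0.05],[0,0,0,0,0.0165,0.0375,0.05],[0,0,0,0,0.0165,0.0375,0.05],[0,0,0,0,0.0165,0.0375,0.05],[0,0,0,0,0.0165,0.0375,0.05]]'
python3 - <<'E'
from h import *
im=snap("top","pics/top5.png")
go([.5885,.353,.11],66.3)
h,s,v=chan(im)
blobs("top",(h>50)&(h<90)&(s>55)&(v<150),.005,100)
E
```

```text
time_s: 19.65
position: [0.5952, 0.0732, 0.1135]
eef_rot: [-0.894, 1.375, 0.87]
wrist_force: [0.3, -0.0, 0.1]
opening: 0.535
pos [0.5949 0.081  0.1136] jaw 65.3 tilt x [ 0.016 -0.003 -1.   ] open 0.050 F [-2.2  4.6 -0.1] t 19.7 q6 -1.09
turn x: -0.018 rad (or 3.124)
AFTER turn: shift [0.0026 0.1152 0.2465]
NOW shift [0.0026 0.1196 0.2444]
level turn (tool y,z): [-0.     0.004  0.016]
top px(196.0,267.4) n642 xy [0.2756 0.4099] ang 9.2 L109 S76
top px(402.1,181.2) n301 xy [ 0.5865 -0.3363] ang 174.1 L100 S40
top px(212.5,180.9) n272 xy [0.5888 0.3531] ang 156.0 L97 S38
top px(379.5,168.7) n311 xy [ 0.6321 -0.2546] ang 82.9 L101 S41
top px(352.9,174.9) n297 xy [ 0.6097 -0.1577] ang 173.9 L100 S40
top px(313.0,120.5) n151 xy [ 0.8098 -0.0129] ang 96.8 L100 S20
```

```bash
python3 -m handwheel '[[-0.014,0,0.016,0,0.018,0.037,0.05],[0,0,0,0,0.0175,0.037,0.05],[0,0,0,0,0.0175,0.037,0.05],[0,0,0,0,0.0175,0.037,0.05],[0,0,0,0,0.0175,0.037,0.05],[0,0,0,0.01,0.015,0.032,0.05],[0,0,0,0.02,0.01,0.018,0.05],[0,0,0,0.02,0,0,0.05],[0,0,0,0,0,0,0.05],[0,0,0,0,0,0,0.05]]'
python3 - <<'E'
from h import *
go([.5888,.3531,.012],66)
E
```

```text
time_s: 20.53
position: [0.5891, 0.3489, 0.0679]
eef_rot: [-0.901, 1.361, 0.9]
wrist_force: [-0.0, -0.0, 0.8]
opening: 0.536
pos [0.5891 0.3489 0.0679] jaw 66.5 tilt x [ 0.012  0.007 -1.   ] open 0.050 F [-0.  -0.   0.8] t 20.5 q6 -0.70
turn x: 0.009 rad (or -3.133)
AFTER turn: shift [0.0559 0.0025 0.0031]
NOW shift [0.0559 0.0024 0.0031]
level turn (tool y,z): [-0.     0.011  0.008]
```

```bash
python3 -m handwheel '[[0.009,0.011,0.008,0.02,0.0025,0.003,0.05],[0,0,0,0.018,0,0,0.04],[0,0,0,0.013,0,0,0.035],[0,0,0,0.004,0,0,0.03],[0,0,0,0,0,0,0.03]]'
python3 - <<'E'
from h import *
go([.5888,.3531,.012],66)
E
```

```text
time_s: 20.95
position: [0.5931, 0.3498, 0.0178]
eef_rot: [-0.892, 1.374, 0.889]
wrist_force: [-0.4, 1.1, -0.2]
opening: 0.335
pos [0.5931 0.3498 0.0178] jaw 65.7 tilt x [ 0.006  0.002 -1.   ] open 0.031 F [-0.4  1.1 -0.2] t 20.9 q6 -0.69
turn x: -0.005 rad (or 3.137)
AFTER turn: shift [0.0058 0.0053 0.0013]
NOW shift [0.0058 0.0053 0.0012]
level turn (tool y,z): [0.    0.005 0.005]
```

```bash
python3 -m handwheel '[[0,0,0,0.006,0.005,0.0013,0.03],[0,0,0,0.001,0,0,0.03],[0,0,0,0,0,0,0],[0,0,0,0,0,0,0],[0,0,0,0,0,0,0],[0,0,0,0,0,0,0],[0,0,0,-0.02,0,0,0],[0,0,0,-0.03,0,0,0],[0,0,0,-0.03,0,0,0],[0,0,0,0,0,0,0]]'
python3 -m handwheel '[[0.122,0,0,0,0,0,0],[0.122,0,0,0,0,0,0],[0.122,0,0,0,0,0,0],[0.122,0,0,0,0,0,0],[0.122,0,0,0,0,0,0],[0.122,0,0,0,0,0,0],[0.122,0,0,0,0,0,0],[0.122,0,0,0,0,0,0],[0.122,0,0,0,0,0,0],[0.122,0,0,0,0,0,0]]'
python3 - <<'E'
from h import *
go([.568,-.24,.1],174)
E
```

```text
time_s: 21.78
position: [0.5882, 0.3515, 0.0947]
eef_rot: [-0.891, 1.375, 0.888]
wrist_force: [0.7, 0.2, 0.3]
opening: 0.1
time_s: 22.62
position: [0.5884, 0.3521, 0.0931]
eef_rot: [0.082, 1.562, -0.078]
wrist_force: [0.3, -0.4, -1.7]
opening: 0.105
pos [0.5884 0.3521 0.0931] jaw -5.8 tilt x [ 0.008  0.002 -1.   ] open 0.010 F [ 0.3 -0.4 -1.7] t 22.6 q6 0.57
turn x: 0.003 rad (or -3.139)
AFTER turn: shift [-0.0085 -0.5909  0.0416]
NOW shift [-0.0085 -0.591   0.0401]
level turn (tool y,z): [ 0.     0.007 -0.003]
```

```bash
python3 -m handwheel '[[0,0,0,-0.001,-0.0405,0.0028,0],[0,0,0,-0.001,-0.0405,0.0028,0],[0,0,0,0,-0.0405,0.0028,0],[0,0,0,0,-0.0405,0.0028,0],[0,0,0,0,-0.0405,0.0028,0],[0,0,0,0,-0.0405,0.0028,0],[0,0,0,0,-0.0405,0.0028,0],[0,0,0,0,-0.0405,0.0028,0],[0,0,0,0,-0.0405,0.0028,0],[0,0,0,0,-0.0405,0.0028,0]]'
python3 - <<'E'
from h import *
go([.568,-.24,.1],174)
E
```

```text
time_s: 23.45
position: [0.5674, -0.0567, 0.0866]
eef_rot: [0.083, 1.564, -0.075]
wrist_force: [1.1, -0.5, -1.1]
opening: 0.103
pos [ 0.5674 -0.0567  0.0866] jaw -5.8 tilt x [ 0.006  0.005 -1.   ] open 0.010 F [ 1.1 -0.5 -1.1] t 23.4 q6 -0.09
turn x: 0.004 rad (or -3.138)
AFTER turn: shift [-0.0143 -0.1822  0.0199]
NOW shift [-0.0143 -0.1823  0.0192]
level turn (tool y,z): [-0.     0.005 -0.005]
```

```bash
python3 -m handwheel '[[0,0.005,-0.005,0,-0.039,0.0045,0],[0,0,0,0,-0.039,0.0045,0],[0,0,0,0,-0.038,0.004,0],[0,0,0,0,-0.035,0.003,0],[0,0,0,0.005,-0.012,0.001,0],[0,0,0,0.012,0,0,0],[0,0,0,0,0,0,0],[0,0,0,0,0,0,0]]'
python3 - <<'E'
from h import *
go([.568,-.24,.042],174)
E
```

```text
time_s: 24.12
position: [0.5638, -0.2364, 0.0651]
eef_rot: [0.085, 1.569, -0.088]
wrist_force: [-0.1, -0.3, -2.2]
opening: 0.104
pos [ 0.5638 -0.2364  0.0651] jaw -6.3 tilt x [-0.    -0.002 -1.   ] open 0.010 F [-0.1 -0.3 -2.2] t 24.1 q6 -0.37
turn x: -0.005 rad (or 3.137)
AFTER turn: shift [ 0.0231 -0.003   0.0046]
NOW shift [ 0.0231 -0.003   0.0046]
level turn (tool y,z): [0.    0.    0.002]
```

```bash
python3 -m handwheel '[[-0.005,0,0,0.01,-0.003,0.0045,0],[0,0,0,0.012,0,0,0],[0,0,0,0.003,0,0,0],[0,0,0,0,0,0,0]]'
python3 - <<'E'
from h import *
im=snap("side","pics/s5.png")
cv2.imwrite("pics/c9.png",cv2.resize(im[100:260,240:440,::-1],None,fx=3.5,fy=3.5,interpolation=cv2.INTER_CUBIC))
go([.568,-.24,.016],174)
E
```

```text
time_s: 24.45
position: [0.568, -0.2328, 0.0372]
eef_rot: [0.078, 1.572, -0.077]
wrist_force: [-0.1, -0.2, -1.1]
opening: 0.106
pos [ 0.5677 -0.2325  0.0372] jaw -5.6 tilt x [-0.003  0.001 -1.   ] open 0.009 F [-0.4  0.4 -1.7] t 24.5 q6 -0.37
turn x: 0.006 rad (or -3.135)
AFTER turn: shift [ 0.0212 -0.0075  0.0011]
NOW shift [ 0.0212 -0.0075  0.0011]
level turn (tool y,z): [-0.    -0.003 -0.001]
```

View pics/c9.png

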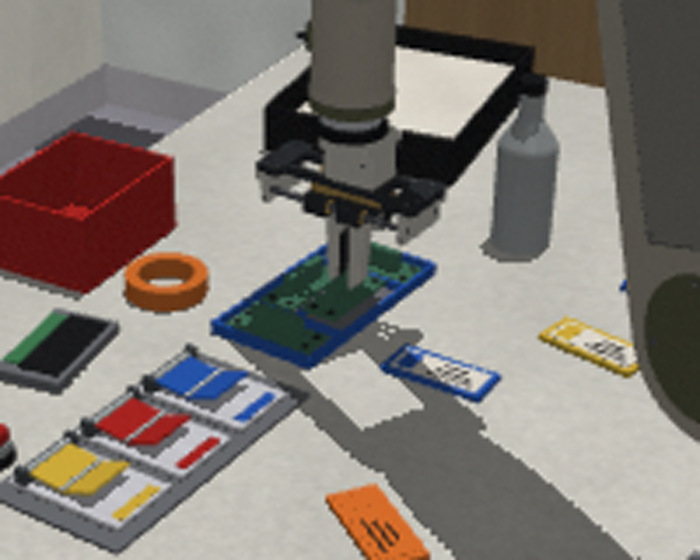

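```bash
python3 -m handwheel '[[0,0,0,0.005,-0.007,0.001,0],[0,0,0,0.008,0,0,0],[0,0,0,0.006,0,0,0],[0,0,0,0,0,0,0]]'
python3 - <<'E'
from h import *
go([.568,-.24,.016],174)
E
```

```text
time_s: 24.83
position: [0.5699, -0.2393, 0.0188]
eef_rot: [0.076, 1.569, -0.076]
wrist_force: [1.1, -0.5, -0.6]
opening: 0.101
pos [ 0.5699 -0.2393  0.0188] jaw -5.5 tilt x [ 0. -0. -1.] open 0.009 F [ 1.1 -0.5 -0.6] t 24.8 q6 -0.38
turn x: 0.008 rad (or -3.133)
AFTER turn: shift [ 0.0028 -0.0009 -0.0018]
NOW shift [ 0.0028 -0.0009 -0.0018]
level turn (tool y,z): [0. 0. 0.]
```

```bash
python3 -m handwheel '[[0,0,0,0.0035,-0.001,-0.0015,0],[0,0,0,0.001,0,0,0],[0,0,0,0,0,0,0.025],[0,0,0,0,0,0,0.025],[0,0,0,0,0,0,0.025],[0,0,0,-0.03,0,0,0.025],[0,0,0,-0.03,0,0,0.07],[0,0,0,-0.03,0,0,0.07]]'
python3 -m handwheel '[[0.122,0,0,0,0,0,0.07],[0.122,0,0,0,0,0,0.07],[0.122,0,0,0,0,0,0.07],[0.122,0,0,0,0,0,0.07],[0.122,0,0,0,0,0,0.07],[0.122,0,0,0,0,0,0.07],[0.122,0,0,0,0,0,0.07],[0.122,0,0,0,0,0,0.07],[0.122,0,0,0,0,0,0.07],[0.122,0,0,0,0,0,0.07]]'
python3 -m handwheel '[[0.1,0,0,0,-0.02,0.03,0.07],[0.1,0,0,0,0,0.04,0.07],[0.1,0,0,0,0,0.04,0.07],[0,0,0,0,0,0.04,0.07],[0,0,0,0,0,0,0.07]]'
python3 - <<'E'
from h import *
im=snap("top","pics/top6.png")
snap("side","pics/s6.png")
go([.4317,-.1745,.1],87)
h,s,v=chan(im)
blobs("top",(h>50)&(h<90)&(s>55)&(v<150),.005,100)
cv2.imwrite("pics/c10.png",cv2.resize(im[100:300,180:500,::-1],None,fx=2.4,fy=2.4,interpolation=cv2.INTER_CUBIC))
E
```

```text
time_s: 25.5
position: [0.5643, -0.238, 0.1011]
eef_rot: [0.082, 1.579, -0.072]
wrist_force: [0.1, -0.6, -0.3]
opening: 0.366
time_s: 26.33
position: [0.5683, -0.2418, 0.1098]
eef_rot: [1.042, 1.306, -1.041]
wrist_force: [-0.1, -0.0, 0.2]
opening: 0.754
time_s: 26.75
position: [0.5561, -0.3974, 0.1069]
eef_rot: [1.278, 1.166, -1.278]
wrist_force: [1.0, -0.2, -0.5]
opening: 0.756
pos [ 0.5572 -0.3922  0.1066] jaw -95.2 tilt x [-0.001  0.005 -1.   ] open 0.070 F [ 0.4  1.5 -0.3] t 26.9 q6 0.97
turn x: -0.039 rad (or 3.103)
AFTER turn: shift [ 0.0078 -0.1367 -0.2108]
NOW shift [ 0.0078 -0.1447 -0.2054]
level turn (tool y,z): [ 0.    -0.005  0.002]
top px(196.0,267.4) n642 xy [0.2754 0.4098] ang 8.6 L109 S76
top px(374.4,184.9) n277 xy [ 0.5732 -0.2356] ang 84.0 L96 S39
top px(400.8,180.1) n195 xy [ 0.5905 -0.3314] ang 170.8 L103 S28
top px(379.2,168.7) n298 xy [ 0.6321 -0.2533] ang 83.4 L98 S41
top px(352.9,174.9) n295 xy [ 0.6097 -0.1578] ang 173.9 L100 S39
top px(313.1,120.4) n147 xy [ 0.8103 -0.013 ] ang 96.6 L100 S20
```

View pics/c10.png

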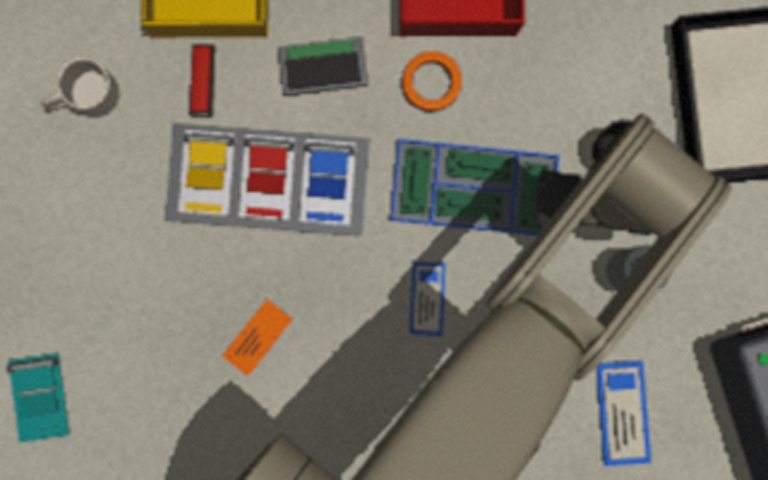

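```bash
python3 -m handwheel '[[-0.039,0,0,-0.005,0,-0.04,0.07],[0,0,0,0,0,-0.041,0.07],[0,0,0,0,-0.02,-0.035,0.07],[0,0,0,0,-0.025,-0.033,0.07],[0,0,0,0,-0.025,-0.033,0.07],[0,0,0,0,-0.03,-0.02,0.07],[0,0,0,0,-0.03,-0.01,0.07],[0,0,0,0,0,0,0.07]]'
python3 - <<'E'
from h import *
go([.4017,-.173,.1],87)
im=snap("side","pics/s7.png")
cv2.imwrite("pics/c11.png",cv2.resize(im[130:290,290:490,::-1],None,fx=3.5,fy=3.5,interpolation=cv2.INTER_CUBIC))
E
```

```text
time_s: 27.52
position: [0.4333, -0.1589, 0.1061]
eef_rot: [1.245, 1.203, -1.239]
wrist_force: [-0.6, 0.3, -0.5]
opening: 0.755
pos [ 0.4333 -0.1589  0.1061] jaw -92.4 tilt x [-0.006  0.012 -1.   ] open 0.070 F [-0.6  0.3 -0.5] t 27.5 q6 1.14
turn x: 0.011 rad (or -3.130)
AFTER turn: shift [ 0.0061 -0.0308  0.0158]
NOW shift [ 0.0061 -0.031   0.0155]
level turn (tool y,z): [-0.    -0.011  0.007]
```

View pics/c11.png

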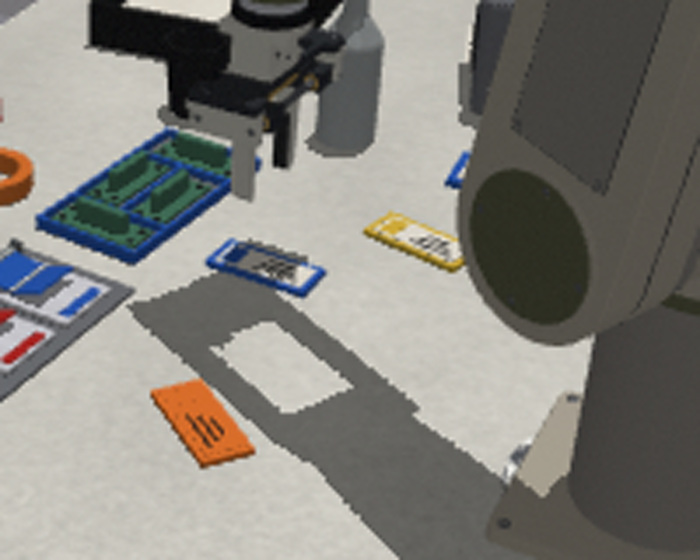

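```bash
python3 -m handwheel '[[0.011,-0.011,0.007,0.02,-0.02,0.01,0.07],[0,0,0,0.02,-0.011,0.006,0.07],[0,0,0,0.018,0,0,0.07],[0,0,0,0,0,0,0.07],[0,0,0,0,0,0,0.07]]'
python3 - <<'E'
from h import *
go([.4017,-.171,.003],87)
E
```

```text
time_s: 27.98
position: [0.408, -0.1733, 0.051]
eef_rot: [1.245, 1.173, -1.235]
wrist_force: [0.1, -0.2, -0.2]
opening: 0.753
pos [ 0.408  -0.1733  0.051 ] jaw -92.6 tilt x [ 0.013 -0.006 -1.   ] open 0.070 F [ 0.1 -0.2 -0.2] t 28.0 q6 1.10
turn x: 0.007 rad (or -3.135)
AFTER turn: shift [ 0.0479 -0.0071 -0.0022]
NOW shift [ 0.0479 -0.0071 -0.0022]
level turn (tool y,z): [ 0.     0.005 -0.014]
```

```bash
python3 -m handwheel '[[0.007,0.004,-0.012,0.01,-0.007,-0.002,0.07],[0,0,0,0.015,0,0,0.07],[0,0,0,0.01,0,0,0.07],[0,0,0,0.004,0,0,0.07],[0,0,0,0,0,0,0.07]]'
python3 - <<'E'
from h import *
go([.4017,-.171,.003],87)
E
```

```text
time_s: 28.4
position: [0.4051, -0.1719, 0.0137]
eef_rot: [1.248, 1.178, -1.245]
wrist_force: [-0.0, -0.1, 0.8]
opening: 0.756
pos [ 0.4051 -0.1719  0.0137] jaw -93.0 tilt x [ 0.005 -0.003 -1.   ] open 0.070 F [-0.  -0.1  0.8] t 28.4 q6 1.11
turn x: 0.000 rad (or -3.141)
AFTER turn: shift [ 0.0107 -0.0035 -0.0007]
NOW shift [ 0.0107 -0.0035 -0.0007]
level turn (tool y,z): [-0.     0.003 -0.005]
```

```bash
python3 -m handwheel '[[0,0.003,-0.005,0.007,-0.0035,-0.0007,0.07],[0,0,0,0.003,0,0,0.07],[0,0,0,0.001,0,0,0.07],[0,0,0,0,0,0,0.07]]'
python3 - <<'E'
from h import *
go([.4017,-.171,.003],87)
E
```

```text
time_s: 28.73
position: [0.4024, -0.1713, 0.0028]
eef_rot: [1.248, 1.184, -1.247]
wrist_force: [0.0, -0.8, 0.2]
opening: 0.751
pos [ 0.4024 -0.1713  0.0028] jaw -93.0 tilt x [ 0.001  0.    -1.   ] open 0.070 F [ 0.  -0.8  0.2] t 28.7 q6 1.10
turn x: 0.001 rad (or -3.141)
AFTER turn: shift [-0.0002 -0.0007 -0.0002]
NOW shift [-0.0002 -0.0007 -0.0002]
level turn (tool y,z): [-0.    -0.    -0.001]
```

```bash
python3 -m handwheel '[[0,0,0,0,0,0,0.04],[0,0,0,0,0,0,0.04],[0,0,0,0,0,0,0.04],[0,0,0,0,0,0,0.04],[0,0,0,0,0,0,0.04],[0,0,0,-0.015,0,0,0.04],[0,0,0,-0.02,0,0,0.04],[0,0,0,-0.01,0,0,0.04],[0,0,0,0,0,0,0.04]]' 30
python3 - <<'E'
from h import *
go([.46,-.009,.06],84.7)
im=snap("side","pics/s8.png")
cv2.imwrite("pics/c12.png",cv2.resize(im[130:290,290:490,::-1],None,fx=3.5,fy=3.5,interpolation=cv2.INTER_CUBIC))
E
```

```text
time_s: 29.48
position: [0.4018, -0.1711, 0.0494]
eef_rot: [1.248, 1.185, -1.247]
wrist_force: [0.3, -0.9, -0.5]
opening: 0.523
pos [ 0.4018 -0.1711  0.0494] jaw -93.0 tilt x [-0.     0.001 -1.   ] open 0.049 F [ 0.3 -0.9 -0.5] t 29.5 q6 1.10
turn x: 0.040 rad (or -3.101)
AFTER turn: shift [-0.0105  0.0429 -0.1668]
NOW shift [-0.0105  0.0497 -0.1649]
level turn (tool y,z): [ 0.    -0.001  0.   ]
```

View pics/c12.png

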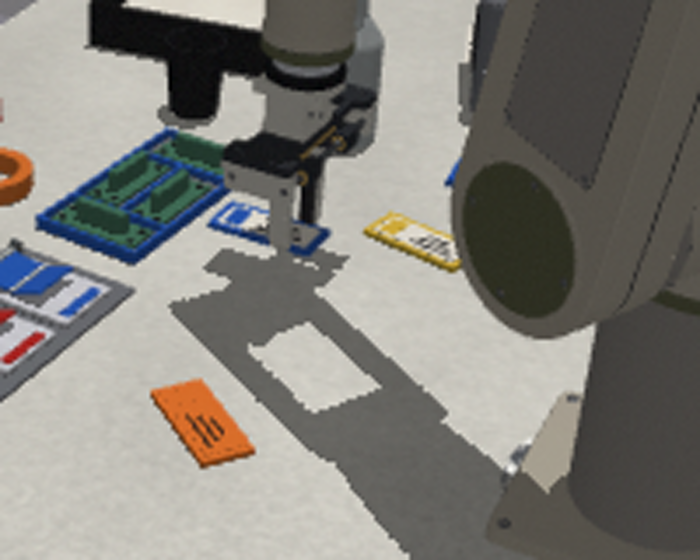

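Card held level at z≈47 mm. Move in front of the blue unit.

```bash
python3 -m handwheel '[[0.02,0,0,0,0.004,-0.025,0.04],[0.02,0,0,0,0.008,-0.03,0.04],[0,0,0,0,0.008,-0.032,0.04],[0,0,0,0,0.008,-0.032,0.04],[0,0,0,0,0.008,-0.032,0.04],[0,0,0,0,0.006,-0.018,0.04],[0,0,0,0,0,0,0.04],[0,0,0,0,0,0,0.04]]'
python3 - <<'E'
from h import *
go([.4785,-.009,.03],84.7)
im=snap("top","pics/top7.png");h,s,v=chan(im)
blobs("top",box((h>15)&(h<35)&(s>60),370,430,215,270),.006,60)
cv2.imwrite("pics/c13.png",cv2.resize(im[130:290,230:430,::-1],None,fx=3.5,fy=3.5,interpolation=cv2.INTER_CUBIC))
E
```

```text
time_s: 30.2
position: [0.4574, -0.0002, 0.0426]
eef_rot: [1.28, 1.163, -1.284]
wrist_force: [-0.8, -0.1, -0.4]
opening: 0.521
pos [ 4.574e-01 -2.000e-04  4.260e-02] jaw -95.6 tilt x [-0.003  0.    -1.   ] open 0.048 F [-0.8 -0.1 -0.4] t 30.2 q6 1.56
turn x: -0.006 rad (or 3.136)
AFTER turn: shift [0.0125 0.0218 0.0068]
NOW shift [0.0125 0.0219 0.0067]
level turn (tool y,z): [0.    0.    0.003]
top px(393.4,252.4) n272 xy [ 0.3289 -0.3021] ang 161.7 L109 S66
```

View pics/c13.png

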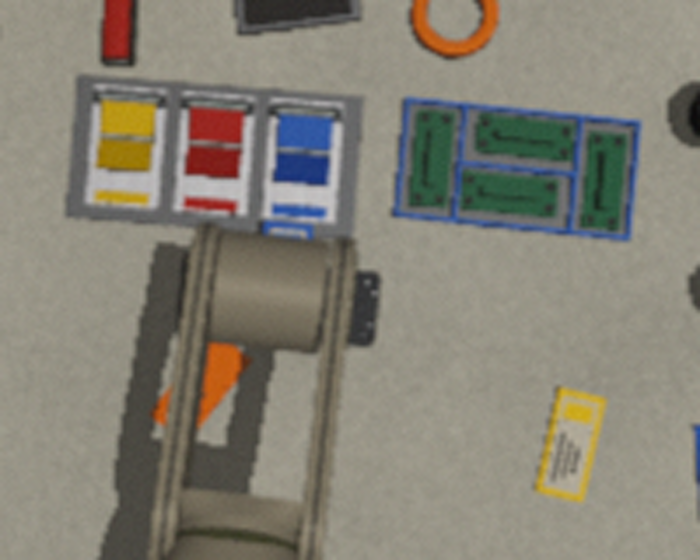

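```bash
python3 -m handwheel '[[-0.006,0,0.003,0.005,0.012,0.008,0.04],[0,0,0,0.005,0.01,0,0.04],[0,0,0,0.002,0,0,0.04],[0,0,0,0,0,0,0.04]]'
python3 - <<'E'
from h import *
go([.4785,-.0105,.0135],84.7)
im=snap("top","pics/top8.png")
cv2.imwrite("pics/c14.png",cv2.resize(im[140:220,240:340,::-1],None,fx=7,fy=7,interpolation=cv2.INTER_CUBIC))
h,s,v=chan(im)
b=box((h>98)&(h<128)&(s>80),300,335,150,215)
for r in range(185,206): 
    u=np.nonzero(b[r])[0]
    if len(u): print(r,u.min(),u.max(),u.mean().round(1))
E
```

```text
time_s: 30.58
position: [0.4764, -0.0145, 0.0281]
eef_rot: [1.277, 1.164, -1.282]
wrist_force: [0.1, 0.2, -0.4]
opening: 0.526
pos [ 0.4764 -0.0145  0.0281] jaw -95.5 tilt x [-0.003 -0.001 -1.   ] open 0.049 F [ 0.1  0.2 -0.4] t 30.6 q6 1.53
turn x: -0.003 rad (or 3.138)
AFTER turn: shift [ 0.0146  0.0018 -0.0042]
NOW shift [ 0.0146  0.0017 -0.0042]
level turn (tool y,z): [-0.     0.001  0.003]
188 310 311 310.5
189 308 322 315.0
190 310 322 318.3
191 321 322 321.5
```

View pics/c14.png

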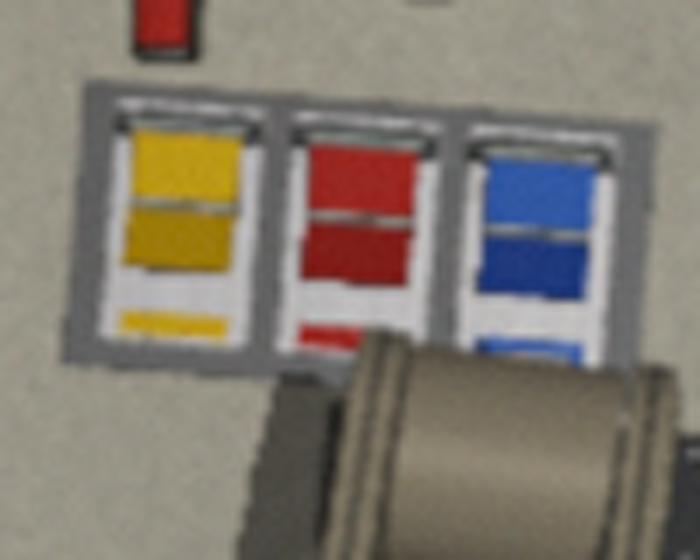

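```bash
python3 -m handwheel '[[-0.003,0,0.003,0.007,0.0015,-0.0027,0.04],[0,0,0,0.005,0,0,0.04],[0,0,0,0.002,0,0,0.04],[0,0,0,0,0,0,0.04]]'
python3 - <<'E'
from h import *
go([.4785,-.012,.0135],84.7)
im=snap("side","pics/s9.png")
cv2.imwrite("pics/c15.png",cv2.resize(im[170:290,230:390,::-1],None,fx=4.5,fy=4.5,interpolation=cv2.INTER_CUBIC))
E
```

```text
time_s: 30.97
position: [0.4769, -0.0129, 0.0131]
eef_rot: [1.278, 1.162, -1.279]
wrist_force: [0.2, -0.5, 0.6]
opening: 0.525
pos [ 0.4769 -0.0129  0.0131] jaw -95.4 tilt x [ 0.    -0.001 -1.   ] open 0.049 F [ 0.2 -0.5  0.6] t 31.0 q6 1.53
turn x: -0.002 rad (or 3.140)
AFTER turn: shift [-0.0004  0.0015 -0.0011]
NOW shift [-0.0004  0.0015 -0.0011]
level turn (tool y,z): [-0.     0.001 -0.   ]
```

View pics/c15.png

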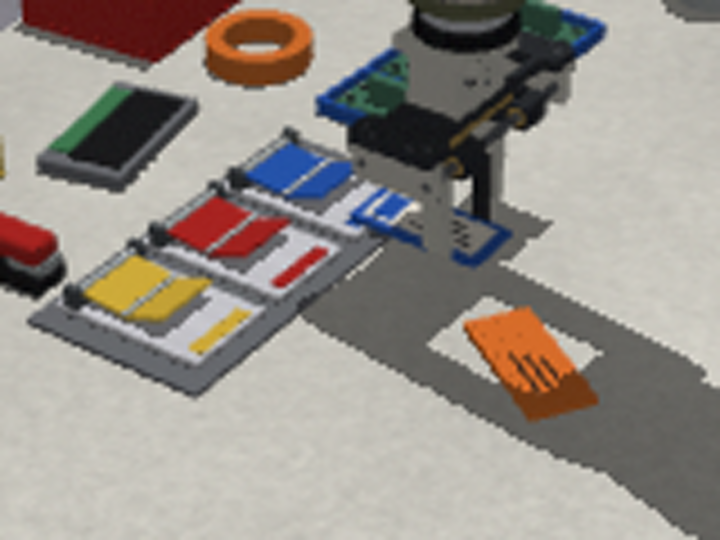

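```bash
python3 -m handwheel '[[0,0,0,0,0.01,-0.001,0.04],[0,0,0,0,0.01,0,0.04],[0,0,0,0,0.01,0,0.04],[0,0,0,0,0.01,0,0.04],[0,0,0,0,0.01,0,0.04]]' 45
python3 - <<'E'
from h import *
go([.5639,-.0189,.013],84.7)
E
```

```text
time_s: 31.43
position: [0.5257, -0.0158, 0.0135]
eef_rot: [1.275, 1.165, -1.28]
wrist_force: [-5.9, 0.8, 7.1]
opening: 0.52
pos [ 0.5257 -0.0158  0.0135] jaw -95.3 tilt x [-0.003 -0.001 -1.   ] open 0.048 F [-5.9  0.8  7.1] t 31.4 q6 1.54
turn x: -0.001 rad (or 3.141)
AFTER turn: shift [ 0.0003  0.0383 -0.0004]
NOW shift [ 0.0003  0.0383 -0.0004]
level turn (tool y,z): [0.    0.001 0.003]
```

```bash
python3 -m handwheel '[[0,0,0,0,0.01,0,0.04],[0,0,0,0,0.01,0,0.04],[0,0,0,0,0.008,0,0.04],[0,0,0,0,0.005,0,0.04]]'
python3 - <<'E'
from h import *
go([.5639,-.0189,.013],84.7)
im=snap("side","pics/s10.png")
cv2.imwrite("pics/c16.png",cv2.resize(im[170:290,230:390,::-1],None,fx=4.5,fy=4.5,interpolation=cv2.INTER_CUBIC))
E
```

```text
time_s: 31.77
position: [0.558, -0.0182, 0.0137]
eef_rot: [1.272, 1.17, -1.284]
wrist_force: [-5.7, 0.3, 4.6]
opening: 0.521
pos [ 0.558  -0.0182  0.0137] jaw -95.3 tilt x [-0.009 -0.    -1.   ] open 0.048 F [-5.7  0.3  4.6] t 31.8 q6 1.54
turn x: 0.001 rad (or -3.141)
AFTER turn: shift [0.0006 0.0059 0.0001]
NOW shift [0.0006 0.0059 0.0001]
level turn (tool y,z): [0.    0.001 0.009]
```

View pics/c16.png

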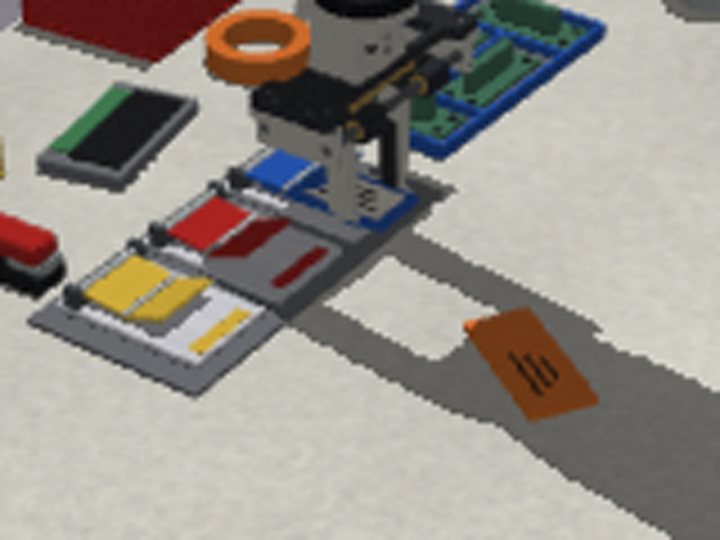

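Keep pushing in small steps until the force steps up at the stop.

```bash
python3 -m handwheel '[[0,0,0,0,0.004,0,0.04],[0,0,0,0,0.004,0,0.04],[0,0,0,0,0.003,0,0.04]]'
python3 -m handwheel '[[0,0,0,0,0.003,0,0.04],[0,0,0,0,0.003,0,0.04]]'
```

```text
time_s: 32.07
position: [0.5664, -0.0188, 0.0135]
eef_rot: [1.268, 1.176, -1.289]
wrist_force: [-26.8, 2.2, 24.3]
opening: 0.523
time_s: 32.23
position: [0.5663, -0.0188, 0.0135]
eef_rot: [1.261, 1.187, -1.299]
wrist_force: [-18.2, 1.3, 17.3]
opening: 0.521
```

```bash
python3 -m handwheel '[[0,0,0,0,0,0,0.065],[0,0,0,0,0,0,0.065],[0,0,0,0,0,0,0.065],[0,0,0,-0.01,0,0,0.065],[0,0,0,-0.03,0,0,0.065],[0,0,0,-0.03,-0.02,0,0.065],[0,0,0,0,-0.035,0,0.065],[0,0,0,0,-0.035,0,0.065],[0,0,0,0,-0.035,0,0.065],[0,0,0,0,0,0,0.065]]'
python3 - <<'E'
from h import *
im=snap("top","pics/top9.png")
cv2.imwrite("pics/c17.png",cv2.resize(im[140:240,240:340,::-1],None,fx=6,fy=6,interpolation=cv2.INTER_CUBIC))
h,s,v=chan(im)
blobs("top",box((h>98)&(h<128)&(s>60),298,335,150,225),.014,20)
blobs("top",box((h>15)&(h<35)&(s>60),370,430,215,270),.006,60)
go([.3289-.0285,-.3021+.0093,.1],71.7)
snap("side","pics/s11.png")
E
```

```text
time_s: 33.07
position: [0.4421, -0.0075, 0.0929]
eef_rot: [1.264, 1.183, -1.295]
wrist_force: [-1.5, -0.5, -0.8]
opening: 0.7
top px(315.8,178.2) n474 xy [ 0.5973 -0.023 ] ang 176.1 L118 S55
top px(393.3,252.4) n267 xy [ 0.329  -0.3018] ang 161.2 L109 S65
pos [ 0.4458 -0.008   0.0945] jaw -95.2 tilt x [-0.02 -0.   -1.  ] open 0.065 F [ 1.2 -0.3  1. ] t 33.1 q6 1.53
turn x: 0.228 rad (or -2.914)
AFTER turn: shift [-0.0026 -0.0487  0.3161]
NOW shift [-0.0026 -0.1189  0.2969]
level turn (tool y,z): [-0.     0.002  0.02 ]
```

View pics/c17.png

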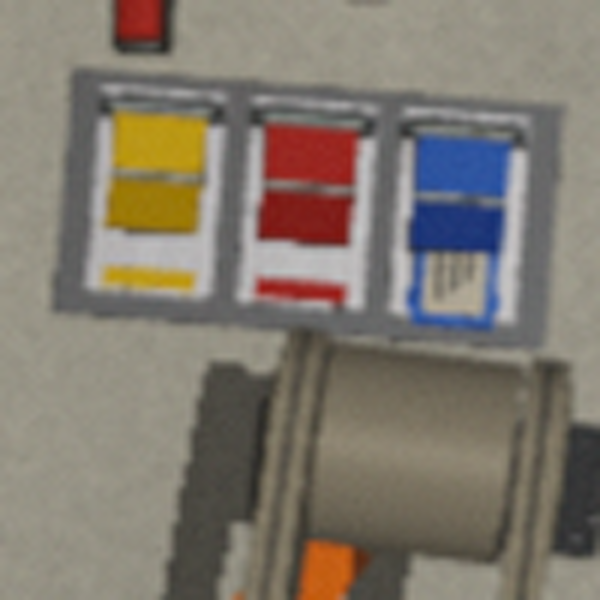

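View pics/s11.png

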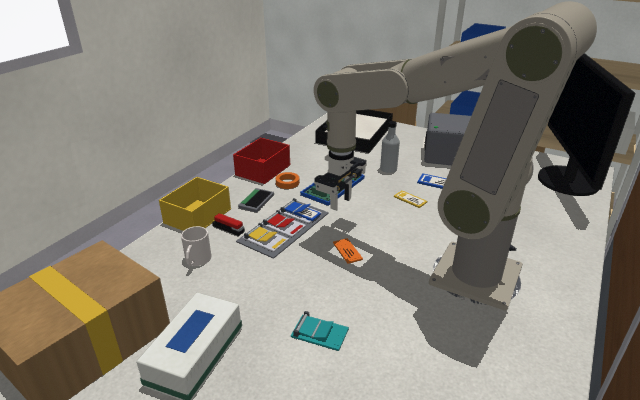

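```bash
python3 - <<'E'
from h import *
im=load("pics/top9.png");h,s,v=chan(im)
m=box((h>14)&(h<36)&(s>55),370,430,215,280)
m=cv2.morphologyEx(m.astype(np.uint8),cv2.MORPH_CLOSE,np.ones((5,5)))>0
b=blobs("top",m,.006,60)
c,a=b[0][:2]
e=np.array([np.cos(np.radians(a)),np.sin(np.radians(a))]); e*=np.sign(e[0])
g=c-.03*e; print("grip",g)
im=load("pics/s11.png");h,s,v=chan(im)
blobs("side",box((h>14)&(h<36)&(s>55),385,430,185,210),.006,60)
go([*g,.1],a-90)
E
```

```text
top px(392.6,256.7) n495 xy [ 0.3135 -0.2994] ang 166.6 L115 S55
grip [ 0.28427912 -0.29241662]
side px(410.2,198.7) n287 xy [ 0.3078 -0.2919] ang 165.0 L116 S60
pos [ 0.4483 -0.0084  0.0954] jaw -95.2 tilt x [-0.017 -0.    -1.   ] open 0.065 F [ 0.8 -0.5  1.1] t 33.2 q6 1.53
turn x: 0.142 rad (or -2.999)
AFTER turn: shift [-0.0017 -0.0938  0.3144]
NOW shift [-0.0017 -0.1374  0.2979]
level turn (tool y,z): [0.    0.002 0.017]
```

```bash
python3 -m handwheel '[[0.071,0,0.017,0,0,0,0.072],[0.071,0,0,0,0,0,0.072],[0,0,0,0,-0.0115,0.037,0.072],[0,0,0,0,-0.0115,0.039,0.072],[0,0,0,0,-0.0115,0.039,0.072],[0,0,0,0,-0.0115,0.039,0.072],[0,0,0,0,-0.0115,0.039,0.072],[0,0,0,0,-0.0115,0.039,0.072],[0,0,0,0.01,-0.0115,0.039,0.072],[0,0,0,0.01,-0.0115,0.03,0.072]]'
python3 -m handwheel '[[0,0,0,0.01,0,0,0.072],[0,0,0,0,0,0,0.072]]'
python3 - <<'E'
from h import *
go([.2843,-.2924,.05],76.6)
E
```

```text
time_s: 34.0
position: [0.3059, -0.2924, 0.09]
eef_rot: [1.379, 1.06, -1.357]
wrist_force: [1.0, -0.3, 0.8]
opening: 0.775
time_s: 34.17
position: [0.3044, -0.3005, 0.0807]
eef_rot: [1.383, 1.051, -1.364]
wrist_force: [-0.3, 0.4, 0.7]
opening: 0.775
pos [ 0.3044 -0.3005  0.0807] jaw -103.6 tilt x [ 0.03  -0.021 -0.999] open 0.072 F [-0.3  0.4  0.7] t 34.2 q6 0.90
turn x: -0.003 rad (or 3.138)
AFTER turn: shift [ 0.0299 -0.0224 -0.0036]
NOW shift [ 0.0299 -0.0224 -0.0035]
level turn (tool y,z): [ 0.     0.013 -0.034]
```

```bash
python3 -m handwheel '[[0,0.012,-0.032,0.01,-0.012,-0.0035,0.072],[0,0,0,0.015,-0.01,0,0.072],[0,0,0,0.01,0,0,0.072],[0,0,0,0,0,0,0.072],[0,0,0,0,0,0,0.072]]'
python3 - <<'E'
from h import *
go([.2843,-.2904,.003],76.6)
E
```

```text
time_s: 34.58
position: [0.287, -0.2913, 0.0449]
eef_rot: [1.379, 1.091, -1.38]
wrist_force: [0.2, -0.6, -0.3]
opening: 0.772
pos [ 0.287  -0.2913  0.0449] jaw -103.4 tilt x [-0.002  0.001 -1.   ] open 0.072 F [ 0.2 -0.6 -0.3] t 34.6 q6 0.89
turn x: -0.000 rad (or 3.141)
AFTER turn: shift [ 0.0419 -0.0027 -0.0002]
NOW shift [ 0.0419 -0.0027 -0.0002]
level turn (tool y,z): [-0.    -0.001  0.002]
```

```bash
python3 -m handwheel '[[0,0,0,0.012,-0.0025,0,0.072],[0,0,0,0.012,0,0,0.072],[0,0,0,0.008,0,0,0.072],[0,0,0,0.002,0,0,0.072],[0,0,0,0,0,0,0.072]]'
python3 - <<'E'
from h import *
go([.2843,-.2904,.003],76.6)
im=snap("side","pics/s12.png")
cv2.imwrite("pics/c18.png",cv2.resize(im[140:240,350:490,::-1],None,fx=5,fy=5,interpolation=cv2.INTER_CUBIC))
E
```

```text
time_s: 35.0
position: [0.2891, -0.29, 0.0126]
eef_rot: [1.374, 1.092, -1.375]
wrist_force: [0.0, -0.6, -0.1]
opening: 0.771
pos [ 0.2891 -0.29    0.0126] jaw -103.0 tilt x [ 0.    -0.001 -1.   ] open 0.072 F [ 0.  -0.6 -0.1] t 35.0 q6 0.89
turn x: 0.006 rad (or -3.135)
AFTER turn: shift [ 0.0096 -0.0046  0.0015]
NOW shift [ 0.0096 -0.0046  0.0015]
level turn (tool y,z): [-0.     0.001 -0.001]
```

View pics/c18.png

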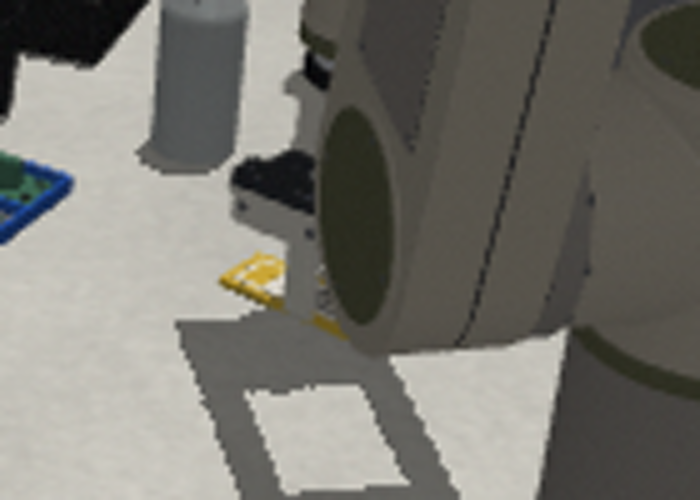

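Finger is outside the card's left edge, as expected. Go down and grip.

```bash
python3 -m handwheel '[[0.006,0,0,0.006,-0.0045,0.0015,0.072],[0,0,0,0.003,0,0,0.072],[0,0,0,0.001,0,0,0.072],[0,0,0,0,0,0,0.072]]' 30
python3 - <<'E'
from h import *
go([.2843,-.2904,.003],76.6)
E
python3 -m handwheel '[[0,0,0,0,0,0,0.04],[0,0,0,0,0,0,0.04],[0,0,0,0,0,0,0.04],[0,0,0,0,0,0,0.04],[0,0,0,0,0,0,0.04]]'
```

```text
time_s: 35.38
position: [0.2851, -0.2917, 0.0038]
eef_rot: [1.378, 1.085, -1.379]
wrist_force: [-0.8, -0.5, -0.0]
opening: 0.773
pos [ 0.2851 -0.2917  0.0038] jaw -103.4 tilt x [ 0.002 -0.003 -1.   ] open 0.072 F [-0.8 -0.5 -0. ] t 35.4 q6 0.88
turn x: 0.000 rad (or -3.141)
AFTER turn: shift [ 0.0008 -0.0011 -0.0011]
NOW shift [ 0.0008 -0.0011 -0.0011]
level turn (tool y,z): [ 0.     0.003 -0.003]
time_s: 35.8
position: [0.2852, -0.2923, 0.0044]
eef_rot: [1.378, 1.084, -1.379]
wrist_force: [-0.7, -1.0, -0.4]
opening: 0.523
```

```bash
python3 -m handwheel '[[0,0,0,0,0,0,0.06],[0,0,0,0,0,0,0.06],[0,0.003,-0.003,0.0025,0,0,0.06],[0,0,0,0.001,0,0,0.06],[0,0,0,0,0,0,0.04],[0,0,0,0,0,0,0.04],[0,0,0,0,0,0,0.04],[0,0,0,0,0,0,0.04],[0,0,0,0,0,0,0.04]]' 30
python3 - <<'E'
from h import *
go([.2843,-.2904,.003],76.6)
E
```

```text
time_s: 36.55
position: [0.2854, -0.2924, 0.0006]
eef_rot: [1.38, 1.089, -1.379]
wrist_force: [-0.6, 0.9, 1.1]
opening: 0.53
pos [ 0.2854 -0.2924  0.0006] jaw -103.4 tilt x [ 0. -0. -1.] open 0.049 F [-0.6  0.9  1.1] t 36.5 q6 0.88
turn x: -0.000 rad (or 3.141)
AFTER turn: shift [-0.0024 -0.0015 -0.0017]
NOW shift [-0.0024 -0.0015 -0.0017]
level turn (tool y,z): [ 0.  0. -0.]
```

```bash
python3 -m handwheel '[[0,0,0,-0.015,0,0,0.04],[0,0,0,-0.02,0,0,0.04],[-0.047,0,0,-0.02,0,0,0.04],[-0.047,0,0,0,0.02,0,0.04],[-0.047,0,0,0,0.03,0,0.04],[0,0,0,0,0.035,0,0.04],[0,0,0,0,0.015,0,0.04],[0,0,0,0,0,0,0.04]]'
python3 - <<'E'
from h import *
go([.47,.1745,.06],84.7)
im=snap("side","pics/s13.png")
cv2.imwrite("pics/c19.png",cv2.resize(im[140:240,350:490,::-1],None,fx=5,fy=5,interpolation=cv2.INTER_CUBIC))
E
```

```text
time_s: 37.22
position: [0.3875, -0.3048, 0.058]
eef_rot: [1.275, 1.164, -1.274]
wrist_force: [-0.7, -0.4, -0.9]
opening: 0.532
pos [ 0.3875 -0.3048  0.058 ] jaw -95.1 tilt x [ 0.001 -0.    -1.   ] open 0.049 F [-0.7 -0.4 -0.9] t 37.2 q6 0.89
turn x: 0.003 rad (or -3.138)
AFTER turn: shift [-0.0022  0.0379 -0.4848]
NOW shift [-0.0022  0.0395 -0.4847]
level turn (tool y,z): [-0.     0.    -0.001]
```

View pics/c19.png

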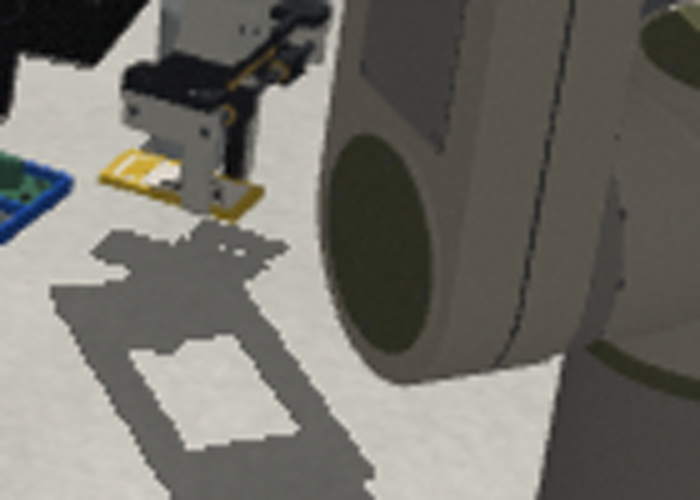

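```bash
python3 -m handwheel '[[0,0,0,0,0.003,-0.03,0.04],[0,0,0,0,0.003,-0.038,0.04],[0,0,0,0,0.003,-0.04,0.04],[0,0,0,0,0.003,-0.04,0.04],[0,0,0,0,0.003,-0.04,0.04],[0,0,0,0,0.003,-0.04,0.04],[0,0,0,0,0.003,-0.04,0.04],[0,0,0,0,0.003,-0.04,0.04],[0,0,0,0,0.003,-0.04,0.04],[0,0,0,0,0.003,-0.04,0.04]]'
python3 - <<'E'
from h import *
go([.47,.1745,.06],84.7)
E
```

```text
time_s: 38.1
position: [0.4408, 0.0841, 0.054]
eef_rot: [1.281, 1.16, -1.293]
wrist_force: [0.6, -0.9, -0.5]
opening: 0.529
pos [0.4408 0.0841 0.054 ] jaw -96.1 tilt x [-0.007 -0.003 -1.   ] open 0.049 F [ 0.6 -0.9 -0.5] t 38.1 q6 1.75
turn x: -0.013 rad (or 3.128)
AFTER turn: shift [-0.0065  0.0207 -0.0927]
NOW shift [-0.0065  0.0195 -0.093 ]
level turn (tool y,z): [0.    0.004 0.006]
```

```bash
python3 -m handwheel '[[-0.013,0.003,0.006,0,0.006,-0.035,0.04],[0,0,0,0,0.006,-0.03,0.04],[0,0,0,0,0.006,-0.015,0.04],[0,0,0,0,0.002,0,0.04],[0,0,0,0,0,0,0.04]]'
python3 - <<'E'
from h import *
go([.47,.1745,.04],84.7)
E
```

```text
time_s: 38.52
position: [0.4635, 0.169, 0.0524]
eef_rot: [1.27, 1.169, -1.275]
wrist_force: [-1.5, -0.4, -1.2]
opening: 0.535
pos [0.4635 0.169  0.0524] jaw -94.9 tilt x [-0.004 -0.001 -1.   ] open 0.050 F [-1.5 -0.4 -1.2] t 38.5 q6 1.90
turn x: 0.007 rad (or -3.135)
AFTER turn: shift [ 0.0124  0.006  -0.0061]
NOW shift [ 0.0124  0.006  -0.0061]
level turn (tool y,z): [0.    0.001 0.004]
```

```bash
python3 -m handwheel '[[0.007,0,0.004,0.008,0.008,-0.006,0.04],[0,0,0,0.008,0.012,0,0.04],[0,0,0,0.004,0.006,0,0.04],[0,0,0,0,0,0,0.04],[0,0,0,0,0,0,0.04]]'
python3 - <<'E'
from h import *
go([.498,.172,.028],84.7)
im=snap("top","pics/top10.png")
cv2.imwrite("pics/c20.png",cv2.resize(im[140:220,225:325,::-1],None,fx=7,fy=7,interpolation=cv2.INTER_CUBIC))
im=snap("side","pics/s14.png")
cv2.imwrite("pics/c21.png",cv2.resize(im[170:290,230:390,::-1],None,fx=4.5,fy=4.5,interpolation=cv2.INTER_CUBIC))
E
```

```text
time_s: 38.93
position: [0.487, 0.1654, 0.0307]
eef_rot: [1.275, 1.161, -1.286]
wrist_force: [-0.4, 0.3, 0.4]
opening: 0.531
pos [0.487  0.1654 0.0307] jaw -95.6 tilt x [-0.004 -0.004 -1.   ] open 0.049 F [-0.4  0.3  0.4] t 38.9 q6 1.90
turn x: -0.005 rad (or 3.137)
AFTER turn: shift [ 0.0026  0.0104 -0.0076]
NOW shift [ 0.0026  0.0104 -0.0076]
level turn (tool y,z): [-0.     0.005  0.004]
```

View pics/c20.png

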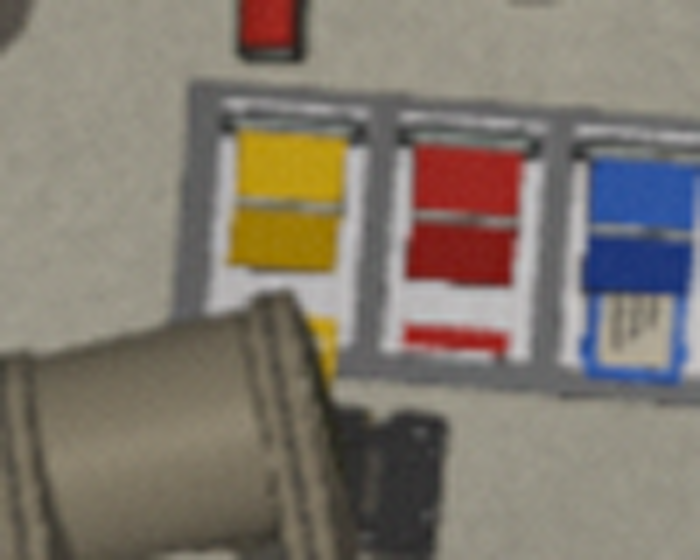

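View pics/c21.png

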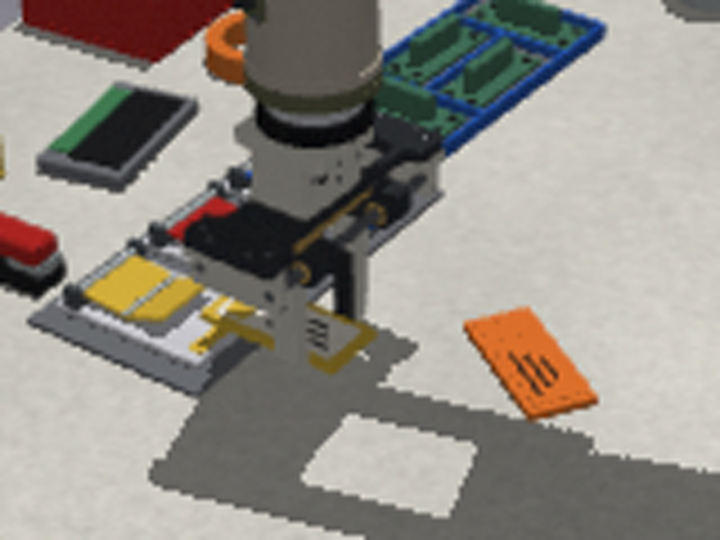

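```bash
python3 -m handwheel '[[-0.005,0.004,0.004,0,0.003,-0.0077,0.04],[0,0,0,0.005,0.002,0,0.04],[0,0,0,0.003,0,0,0.04],[0,0,0,0,0,0,0.04]]'
python3 - <<'E'
from h import *
go([.495,.1723,.0125],84.7)
im=snap("top","pics/top11.png")
cv2.imwrite("pics/c22.png",cv2.resize(im[140:220,225:325,::-1],None,fx=7,fy=7,interpolation=cv2.INTER_CUBIC))
im=snap("side","pics/s15.png")
cv2.imwrite("pics/c23.png",cv2.resize(im[200:290,230:350,::-1],None,fx=6,fy=6,interpolation=cv2.INTER_CUBIC))
E
```

```text
time_s: 39.37
position: [0.4934, 0.1735, 0.0237]
eef_rot: [1.279, 1.163, -1.274]
wrist_force: [-0.0, 0.4, -1.9]
opening: 0.533
pos [0.4934 0.1735 0.0237] jaw -95.3 tilt x [ 0.003  0.001 -1.   ] open 0.050 F [-0.   0.4 -1.9] t 39.4 q6 1.90
turn x: 0.000 rad (or -3.141)
AFTER turn: shift [0.0112 0.0017 0.001 ]
NOW shift [0.0112 0.0017 0.001 ]
level turn (tool y,z): [ 0.    -0.001 -0.003]
```

View pics/c22.png

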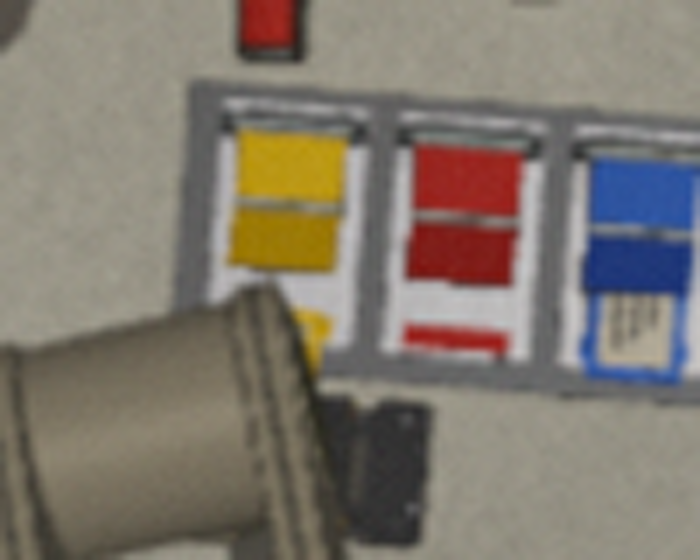

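View pics/c23.png

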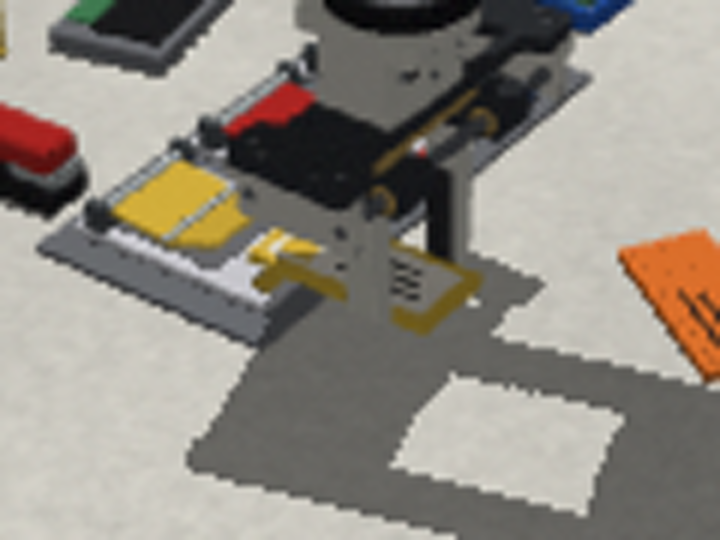

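```bash
python3 -m handwheel '[[0,0,-0.003,0.006,0.0015,0.001,0.04],[0,0,0,0.004,0,0,0.04],[0,0,0,0.002,0,0,0.04],[0,0,0,0,0,0,0.04]]' 45
python3 - <<'E'
from h import *
go([.5829,.1643,.012],84.7)
im=snap("side","pics/s16.png")
cv2.imwrite("pics/c24.png",cv2.resize(im[200:290,230:350,::-1],None,fx=6,fy=6,interpolation=cv2.INTER_CUBIC))
E
```

```text
time_s: 39.8
position: [0.495, 0.1723, 0.0108]
eef_rot: [1.277, 1.165, -1.276]
wrist_force: [-0.5, 0.2, -0.3]
opening: 0.528
pos [0.495  0.1723 0.0108] jaw -95.3 tilt x [-0.     0.001 -1.   ] open 0.049 F [-0.5  0.2 -0.3] t 39.8 q6 1.90
turn x: 0.001 rad (or -3.141)
AFTER turn: shift [-0.0012  0.0883 -0.0001]
NOW shift [-0.0012  0.0883 -0.0001]
level turn (tool y,z): [ 0.    -0.001  0.   ]
```

View pics/c24.png

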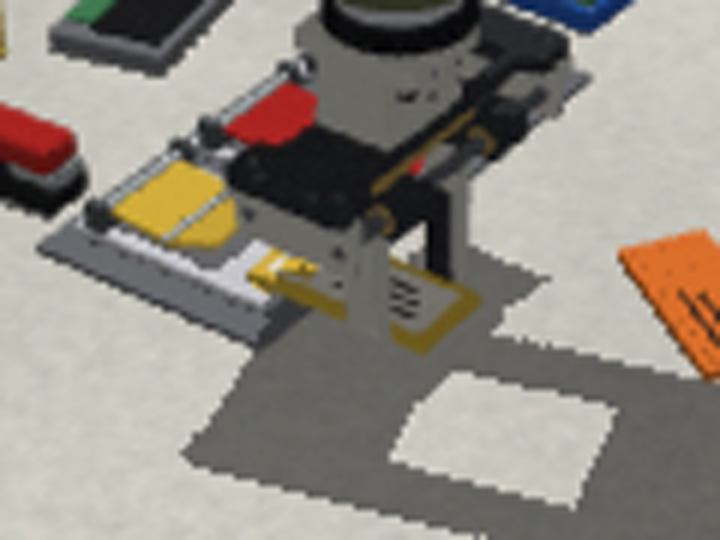

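```bash
python3 -m handwheel '[[0,0,0,-0.001,0.01,0,0.04],[0,0,0,0,0.01,0,0.04],[0,0,0,0,0.01,0,0.04],[0,0,0,0,0.01,0,0.04],[0,0,0,0,0.01,0,0.04]]'
python3 - <<'E'
from h import *
go([.5829,.1643,.012],84.7)
E
```

```text
time_s: 40.27
position: [0.5447, 0.1677, 0.011]
eef_rot: [1.274, 1.168, -1.278]
wrist_force: [-4.9, 0.7, -0.9]
opening: 0.529
pos [0.5447 0.1677 0.011 ] jaw -95.2 tilt x [-0.004  0.001 -1.   ] open 0.049 F [-4.9  0.7 -0.9] t 40.3 q6 1.87
turn x: 0.002 rad (or -3.140)
AFTER turn: shift [-0.0011  0.0383 -0.0001]
NOW shift [-0.0011  0.0383 -0.0001]
level turn (tool y,z): [-0.    -0.     0.004]
```

```bash
python3 -m handwheel '[[0,0,0.004,0,0.01,0,0.04],[0,0,0,0,0.01,0,0.04],[0,0,0,0,0.008,0,0.04],[0,0,0,0,0.005,0,0.04]]'
python3 -m handwheel '[[0,0,0,0,0.004,0,0.04],[0,0,0,0,0.004,0,0.04]]'
python3 - <<'E'
from h import *
go([.5829,.1643,.012],84.7)
im=snap("side","pics/s17.png")
cv2.imwrite("pics/c25.png",cv2.resize(im[200:290,230:350,::-1],None,fx=6,fy=6,interpolation=cv2.INTER_CUBIC))
E
```

```text
time_s: 40.6
position: [0.5796, 0.1645, 0.0107]
eef_rot: [1.275, 1.167, -1.278]
wrist_force: [-5.2, 0.4, 4.6]
opening: 0.525
time_s: 40.77
position: [0.5807, 0.1644, 0.0105]
eef_rot: [1.266, 1.179, -1.292]
wrist_force: [-29.9, -0.4, 27.5]
opening: 0.53
pos [0.5807 0.1644 0.0105] jaw -95.2 tilt x [-0.021  0.    -1.   ] open 0.049 F [-29.9  -0.4  27.5] t 40.8 q6 1.85
turn x: 0.001 rad (or -3.140)
AFTER turn: shift [-0.0015  0.0022 -0.0001]
NOW shift [-0.0015  0.0022 -0.0001]
level turn (tool y,z): [0.    0.002 0.02 ]
```

View pics/c25.png

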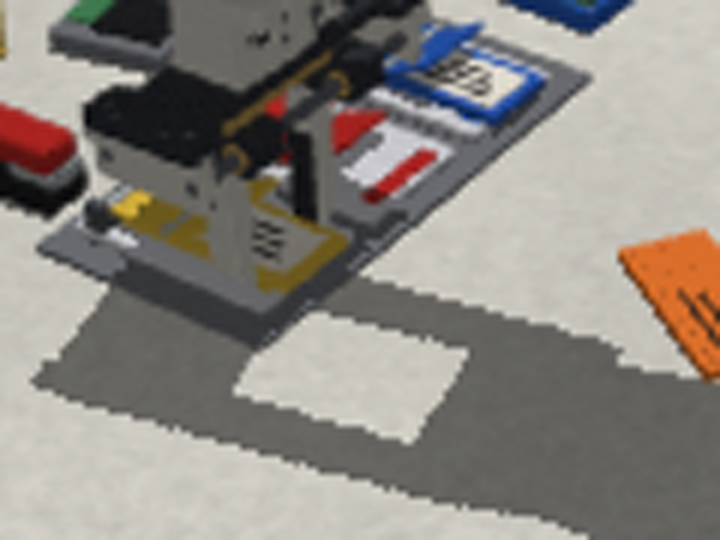

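```bash
python3 -m handwheel '[[0,0,0.005,0,0,0,0.065],[0,0,0,0,0,0,0.065],[0,0,0,0,0,0,0.065],[0,0,0,-0.01,0,0,0.065],[0,0,0,-0.03,0,0,0.065],[0,0,0,-0.03,-0.02,0,0.065],[0,0,0,-0.03,-0.035,0.02,0.065],[0,0,0,0,-0.035,0.02,0.065],[0,0,0,0,-0.035,0.02,0.065],[0,0,0,0,-0.03,0,0.065]]'
python3 -m handwheel '[[0,0,0,0,0,0.03,0.065],[0,0,0,0,0,0.03,0.065],[0,0,0,0,0,0.03,0.065],[0,0,0,0,0,0,0.065],[0,0,0,0,0,0,0.065]]'
python3 - <<'E'
from h import *
im=snap("top","pics/top12.png")
cv2.imwrite("pics/c26.png",cv2.resize(im[140:220,240:420,::-1],None,fx=4.4,fy=4.4,interpolation=cv2.INTER_CUBIC))
h,s,v=chan(im)
blobs("top",box((h>15)&(h<35)&(s>60),250,282,150,215),.014,20)
blobs("top",box((h>98)&(h<128)&(s>60),298,335,150,225),.014,20)
blobs("top",(h>50)&(h<90)&(s>55)&(v<150),.009,100)
im=snap("side","pics/s18.png")
cv2.imwrite("pics/c27.png",cv2.resize(im[150:270,225:385,::-1],None,fx=4.8,fy=4.8,interpolation=cv2.INTER_CUBIC))
go([.5,0,.1])
E
```

```text
time_s: 41.65
position: [0.4324, 0.12, 0.1169]
eef_rot: [1.274, 1.167, -1.279]
wrist_force: [-0.2, 0.5, 1.5]
opening: 0.698
time_s: 42.07
position: [0.4221, 0.0283, 0.1227]
eef_rot: [1.277, 1.16, -1.267]
wrist_force: [-0.1, -0.4, -0.6]
opening: 0.696
top px(265.1,174.2) n506 xy [0.612  0.1605] ang 176.3 L119 S57
top px(315.8,178.1) n473 xy [ 0.5974 -0.023 ] ang 176.2 L118 S55
top px(196.1,267.4) n638 xy [0.2757 0.4088] ang 8.8 L109 S76
top px(375.2,184.9) n300 xy [ 0.5727 -0.238 ] ang 84.4 L99 S40
top px(402.1,181.2) n298 xy [ 0.586  -0.3356] ang 174.2 L100 S39
top px(379.6,168.8) n309 xy [ 0.6315 -0.2543] ang 83.2 L101 S40
top px(352.9,174.9) n297 xy [ 0.6093 -0.1574] ang 173.9 L100 S40
top px(313.0,120.4) n148 xy [ 0.8093 -0.0129] ang 96.8 L99 S20
pos [0.4222 0.0292 0.1225] jaw -94.9 tilt x [ 0.008 -0.001 -1.   ] open 0.065 F [-0.4 -1.   0.2] t 42.2 q6 1.60
NOW shift [0.0231 0.0798 0.0224]
level turn (tool y,z): [-0.     0.    -0.008]
```

View pics/c26.png

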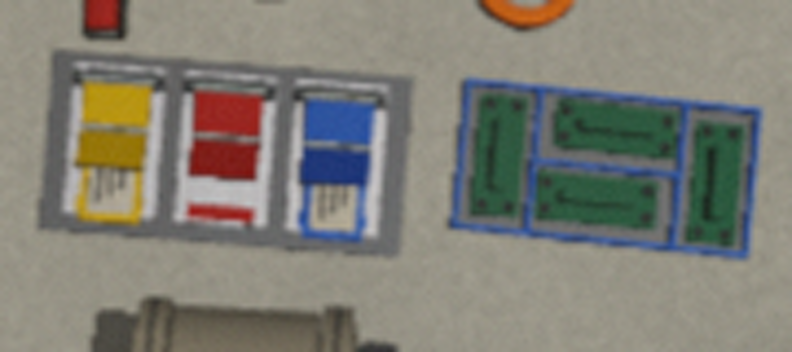

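View pics/c27.png

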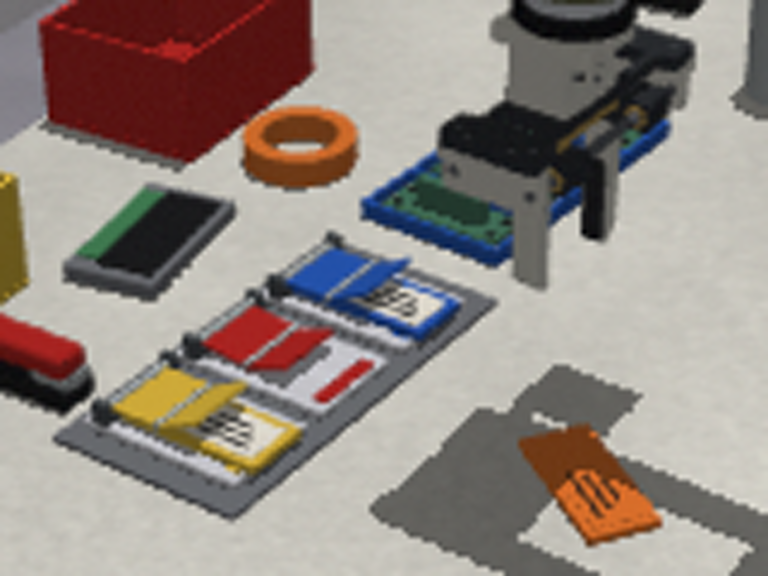

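```bash
python3 - <<'E'
from h import *
robot.job_done()
E
```

```text
the job is handed in; nothing more can be done
```

I handed the job in at about 42 s of the 210 s allowed. The simulator gives no verdict, so what follows rests on my own last pictures.

- **Brackets:** All four lie flat in separate tray compartments. Measured from the top view, each centre is about 6 mm or less from its compartment centre (limit 12 mm). Each is lengthwise to within a degree or two.
- **Cards:** Only a blue and a yellow card were on the desk; I saw no red one in any picture. I left the larger blue card, the orange card and the turquoise clip unit alone. During the run the yellow card was knocked a few centimetres aside, so I measured it again before gripping it.
- **Insertion:** Each card was pushed under its own clip until it met the stop, with the force rising from about 5 N to 27–30 N. In the last pictures both lie under their clips, centred to within about 2 mm by eye. Their near edges sit about 3–5 mm past the plate edge, where 5 mm means fully home.
- **Other things:** None of the other things on the desk looked moved, but I did not measure them. The gripper was clear of everything when I handed in.

**Disagreements:** The top and side cameras differed by a few millimetres. The yellow card met its stop about 2 mm short of the predicted tool position, which I put down to where it was gripped. The gripper also passed close to the flask once, with no contact force.

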